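# Unscreen and probe the radio parts

## Robot

A 7-joint arm with a two-finger parallel gripper is mounted at the origin on the work surface. World frame = base frame: x ahead of the robot, y to its left, z up, the work surface at z = 0. Lengths are in m, angles in rad, forces in N, time in s.
With the tool pointing down it reaches from about 0.35 to 0.775 m from the base axis. Payload 3.1 kg.
Tool frame: the origin (TCP) lies at the very end of the fingers, on their centre line; the grasp point (between the pads) lies 19 mm behind it; z points along the fingers, y is the line along which they close (so a half turn about z gives the same grasp; the last joint's range is limited). The gripper opens to 85 mm and grips with 20 to 120 N. Pads are 22 mm wide; open, the fingers measure 114 mm over their backs; the gripper's body (76 mm by 85 mm) begins 54 mm behind the grasp point. The pads swing forward as they close: fully open they stand 13 mm farther back than shut.
Start: joints at [1.097, 0.311, 0.014, 1.512, -0.004, 1.319, -0.027], TCP at [0.23, -0.5, 0.231] pointing down, gripper open.
Joint ranges: [-2.7, 2.7], [-0.3, 1.91], [-1.27, 1.3], [0.12, 2.57], [-1.44, 4.58], [0.2, 2.03], [-3.05, 3.05]. Speed limits (rad/s): [2.79, 2.79, 3.14, 3.14, 3.14, 3.14, 3.14].

## Interface

Orientations are given as a unit quaternion [x, y, z, w].
In Python, from plant import readout, cams, ticket gives the robot as it stands. The module is installed in compiled form; this text tells all that it offers.
- The arm moves only by the tool jog_arm, never from a script. Its argument "targets" is text: rows parted by semicolons, each of 7 numbers parted by spaces: the shift along the tool's x, y, z in mm, then the turn, a rotation vector about the tool's x, y, z in degrees, then the opening, from 0 (shut) to 1 (fully open). A call has exactly 5 rows; each row shifts and turns the commanded pose from where the row before left it, along the tool's axes as they then stand; what a row does not reach is not made up. A row lasts 1/12 s, in which the tool goes at most 41.7 mm and 7.16 degrees, less where a joint would pass 70% of its speed; a pose out of reach is approached as far as the arm can. A call with a gripper value outside its range is refused whole. The fingers move at their own pace and stop on an object; "force" is the grip in N (left out, the last holds). Time passes only in rows, so rows that do not move let the fingers close, or fill a call up. It gives the time, the measured TCP pose, the force, the opening and the grip force at its end, in the units of the state.
- readout.state(): the state, without advancing time (a new reading comes with each control period).
- cams.camera(name): name is "scene" or "top"; returns a dict with "color" (400x640x3 uint8, blue, green, red), "camera_matrix" (3x3 intrinsics, pixels), "k1" (the pictures are not rectified: a ray, as slopes to the right and down, at radius r is drawn at 1 + k1 r^2 times it, then the intrinsics apply), "T" (4x4, takes a point from camera to world coordinates). Camera axes: x right, y up, looking along -z (the intrinsics and any distortion apply to the point x, -y, -z); pixel columns grow to the right and rows downward; lengths in m; the calibration is good to about 2 mm. A picture is of the moment at which its call begins. There is no depth.
- ticket.finish_job(): hands the job in; it is judged then, once.
The state is a dict: "t": time; "joint_pos": joint angles; "qd": joint speeds; "joint_efforts": joint torques, N m; "ee_pos": TCP position; "orientation": TCP orientation; "force": force on the tool from outside, world axes, zero at the start; "torque": the same for the moment, N m; "finger_gap": finger opening in m; "grip_force": force on a finger pad.
Only numpy, scipy, OpenCV 4.12 (cv2) and the standard library are available. Lean on these libraries where they do the work, as an engineer would, in place of code of your own. Each camera call takes 0.05 s, during which the arm holds its last target. There are 200 camera calls.

## Task

Some of the four radio parts in the row are hidden under shield cans: lift off every such can and nest it, mouth down, over the can that stands by itself, so that all the cans make one upright stack. Then take the ball-tipped test probe and press its ball for a moment on the brass cap on top of each part in turn, always in this order: coil spool, amber insulator, variable capacitor, iron choke. Finally lay the probe flat back on its cork mat, handle's middle on the mat, and let go; leave the other things on the table where they are.

Things in the scene. Friction and masses are not known exactly. Their poses are not given: they have to be found in the camera images.
- can1: Nickel valve shield can, mouth down: hollow tapered cup, 84 mm across at the mouth, 64 mm at its closed shoulder 80 mm up, with a solid cylindrical neck, 40 mm across and 30 mm tall, on top to hold it by (110 mm in all). Wall 3 mm, ceiling 76 mm above the mouth, 120 g. Origin: centre of the mouth plane; z to the neck. Stands on the table over the red fibre coil spool. May be absent (None).
- can2: Nickel valve shield can, mouth down: hollow tapered cup, 84 mm across at the mouth, 64 mm at its closed shoulder 80 mm up, with a solid cylindrical neck, 40 mm across and 30 mm tall, on top to hold it by (110 mm in all). Wall 3 mm, ceiling 76 mm above the mouth, 120 g. Origin: centre of the mouth plane; z to the neck. Stands on the table over the amber insulator. May be absent (None).
- can3: Nickel valve shield can, mouth down: hollow tapered cup, 84 mm across at the mouth, 64 mm at its closed shoulder 80 mm up, with a solid cylindrical neck, 40 mm across and 30 mm tall, on top to hold it by (110 mm in all). Wall 3 mm, ceiling 76 mm above the mouth, 120 g. Origin: centre of the mouth plane; z to the neck. Stands on the table over the variable capacitor. May be absent (None).
- can4: Nickel valve shield can, mouth down: hollow tapered cup, 84 mm across at the mouth, 64 mm at its closed shoulder 80 mm up, with a solid cylindrical neck, 40 mm across and 30 mm tall, on top to hold it by (110 mm in all). Wall 3 mm, ceiling 76 mm above the mouth, 120 g. Origin: centre of the mouth plane; z to the neck. Stands on the table over the iron choke. May be absent (None).
- can_base: Shield can of the same shape and size as can1, always present, mouth down on the open table at the robot's left, covering nothing. A can lowered over it rests 34 mm above it (its ceiling on the lower neck) with about 1 mm of side play; each further can 34 mm above the last. Origin: centre of the mouth plane; z to the neck.
- coil_cap: Sprung brass test cap on the red fibre coil spool (Red fibre coil spool, two round 54 mm flanges with copper winding between, 52 mm tall, screwed to the table): upright button 18 mm across, 12 mm tall; goes straight down up to 8 mm and springs back, starting at about 0.5 N, 2 N at the stop. Origin: centre of its underside, on the part's axis, level with the part's top.
- coil_top (a point): Centre of the flat top face of the red fibre coil spool's brass test cap; sinks with it.
- insulator_cap: Sprung brass test cap on the amber insulator (Chunky amber ribbed insulator, 54 mm across, three flared skirts, 54 mm tall, screwed to the table): upright button 18 mm across, 12 mm tall; goes straight down up to 8 mm and springs back, starting at about 0.5 N, 2 N at the stop. Origin: centre of its underside, on the part's axis, level with the part's top.
- insulator_top (a point): Centre of the flat top face of the amber insulator's brass test cap; sinks with it.
- capacitor_cap: Sprung brass test cap on the variable capacitor (Variable capacitor: square 42 mm white ceramic foot, stack of metal vanes, small ceramic top plate, 48 mm tall, screwed to the table): upright button 18 mm across, 12 mm tall; goes straight down up to 8 mm and springs back, starting at about 0.5 N, 2 N at the stop. Origin: centre of its underside, on the part's axis, level with the part's top.
- capacitor_top (a point): Centre of the flat top face of the variable capacitor's brass test cap; sinks with it.
- choke_cap: Sprung brass test cap on the iron choke (Iron choke: dark square 38 mm steel core with a card-wrapped winding through it, 50 mm tall, screwed to the table): upright button 18 mm across, 12 mm tall; goes straight down up to 8 mm and springs back, starting at about 0.5 N, 2 N at the stop. Origin: centre of its underside, on the part's axis, level with the part's top.
- choke_top (a point): Centre of the flat top face of the iron choke's brass test cap; sinks with it.
- probe: Test probe lying flat: black square handle 100 x 24 x 24 mm with a straight 7 mm steel needle from its front end, ending in a 10 mm brass ball. 170 mm long, 70 g. Origin: centre of the handle's underside at the start; x along it to the ball, z up. The axis is at z = 12 mm. It may lie on any of its four faces.
- probe_tip (a point): Centre of the 10 mm brass ball: 115 mm ahead (+x) of the handle's middle, on the handle's axis.
- mat: Cork mat fixed to the table near the robot on its right, 200 (x) x 130 (y) x 3 mm, where the probe is kept. Origin: centre of its underside.
- valve: Bystander, not to be disturbed: glass radio valve standing, 40 mm across, 92 mm tall. Origin: at its underside.
- jar: Bystander, not to be disturbed: glass jar with brass cap, 60 mm across, 75 mm tall. Origin: at its underside.
- tin: Bystander, not to be disturbed: flat green tin 90 x 60 x 18 mm. Origin: at its underside.
- dial: Bystander, not to be disturbed: black dial knob lying flat, 60 mm across, 26 mm tall. Origin: at its underside.
- driver: Bystander, not to be disturbed: screwdriver lying flat, 190 mm long, wooden handle. Origin: at its underside.
- reel: Bystander, not to be disturbed: empty wooden reel standing, 70 mm across, 40 mm tall. Origin: at its underside.

How it is judged:
By the outcome, as a careful person would: the job done as asked, in the order asked, and still so for the second after the job is handed in, with the robot touching nothing.
Of can1, can2, can3, can4 only 2 to 4 are there at a start; the rules pass over those that are not, and their reading is None.
At some moment in a run one of probe, can_base may be knocked a few centimetres aside while the robot is not near it.
It also fails if it takes over 210 s, if anything falls off the work surface, if the arm or the gripper's body presses on something with over 40 N, if the wrist force passes 120 N, or if a joint passes its speed limit or range.

## Working session

There is one attempt and no reset: what is moved stays moved. The work goes in short steps, Python scripts to look and compute and a tool call to move; the robot and the scene stay as the last step left them, time stands still between calls to the robot, and variables do not carry over. Pictures are saved under pics/ and viewed, at most 14 in all, crops included, and the job is handed in when it is done.

Besides the shell and the picture viewer there is one more tool, called after "Call:" as a command line: name --argument value ..., lists and objects as JSON in quotes. jog_arm: Moves the arm, as the interface text tells. Its arguments: {"type":"object","properties":{"targets":{"type":"string"},"force":{"type":"number"}},"required":["targets"]}

```bash
mkdir -p pics
cat > h.py <<'E'
import numpy as np, cv2
from plant import readout, cams, ticket
from scipy.spatial.transform import Rotation as R
def shot(n,f):
    c=cams.camera(n); cv2.imwrite('pics/'+f,c['color']); np.savez('pics/'+n+'.npz',**{k:c[k] for k in('camera_matrix','k1','T','color')}); return c
def ray(n,u,v):
    c=np.load('pics/'+n+'.npz'); K=c['camera_matrix']; k=float(c['k1'])
    p=np.array([(u-K[0,2])/K[0,0],(v-K[1,2])/K[1,1]]); s=p.copy()
    for _ in range(30): s=p/(1+k*(s@s))
    return c['T'][:3,3], c['T'][:3,:3]@np.array([s[0],-s[1],-1])
def at(n,u,v,z):
    o,d=ray(n,u,v); return o+d*(z-o[2])/d[2]
def proj(n,P):
    c=np.load('pics/'+n+'.npz'); K=c['camera_matrix']
    q=c['T'][:3,:3].T@(np.array(P)-c['T'][:3,3]); s=np.array([q[0],-q[1]])/-q[2]; s=s*(1+float(c['k1'])*(s@s))
    return K[0,0]*s[0]+K[0,2],K[1,1]*s[1]+K[1,2]
E
python3 - <<'E'
from h import *
np.set_printoptions(precision=4,suppress=True)
for n in('scene','top'):
    c=shot(n,n+'0.png'); print(c['camera_matrix'],c['k1'],c['T'])
print(readout.state())
E
```

```text
[[470.0381   0.     317.9701]
 [  0.     470.0381 192.283 ]
 [  0.       0.       1.    ]] 0.038492568267153034 [[ 0.8682 -0.3379  0.3633  1.072 ]
 [ 0.4961  0.5889 -0.638  -0.7983]
 [ 0.0016  0.7342  0.679   0.965 ]
 [ 0.      0.      0.      1.    ]]
[[518.989    0.     316.1461]
 [  0.     518.989  200.0964]
 [  0.       0.       1.    ]] -0.16885432190651598 [[-0.0116  0.9945 -0.1044  0.4466]
 [-0.9999 -0.0112  0.0046  0.0177]
 [ 0.0034  0.1044  0.9945  1.5572]
 [ 0.      0.      0.      1.    ]]
{'t': 0.1, 'joint_pos': array([ 1.0973,  0.3117,  0.014 ,  1.5129, -0.0044,  1.3192, -0.0272]), 'qd': array([-0.0019, -0.0026,  0.0014, -0.005 , -0.001 ,  0.0003,  0.0002]), 'joint_efforts': array([  0.0004, -38.0855,   0.1464, -23.1242,   0.0122,   0.0081,
        -0.    ]), 'ee_pos': array([ 0.2299, -0.4989,  0.2303]), 'orientation': array([ 0.9768,  0.2142, -0.0003, -0.001 ]), 'force': array([-0.303 ,  0.2736,  0.4848]), 'torque': array([-0.0395, -0.0073, -0.0563]), 'grip_force': 0.0, 'finger_gap': 0.08539527235097541}
```

View pics/scene0.png

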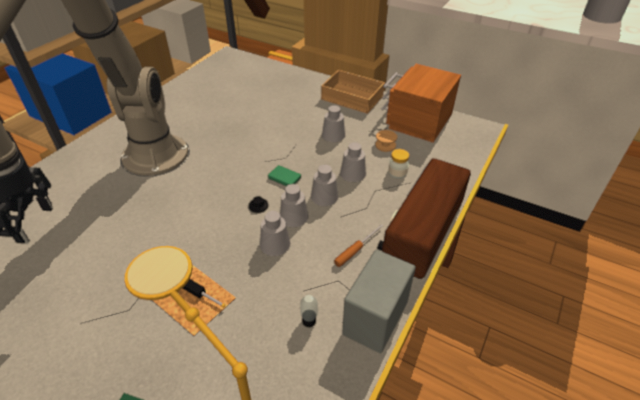

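View pics/top0.png

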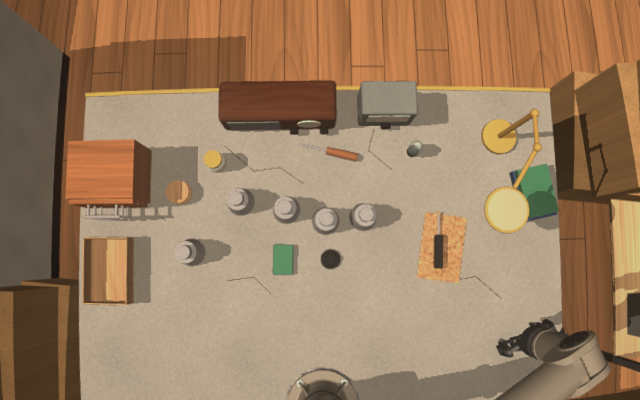

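Run:
```python
from h import *
im=cv2.imread('pics/top0.png')
a=cv2.resize(im[170:280,150:400],None,fx=3.2,fy=3.2,interpolation=cv2.INTER_CUBIC)
cv2.imwrite('pics/a.png',a)
b=cv2.resize(im[195:295,400:500],None,fx=2,fy=2,interpolation=cv2.INTER_CUBIC)
s=cv2.imread('pics/scene0.png'); s=cv2.resize(s[90:260,240:380],None,fx=3.5,fy=3.5,interpolation=cv2.INTER_CUBIC)
b=cv2.copyMakeBorder(b,0,s.shape[0]-200,0,0,0); cv2.imwrite('pics/b.png',np.hstack([s,b]))
```

```text
(no output)
```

View pics/a.png

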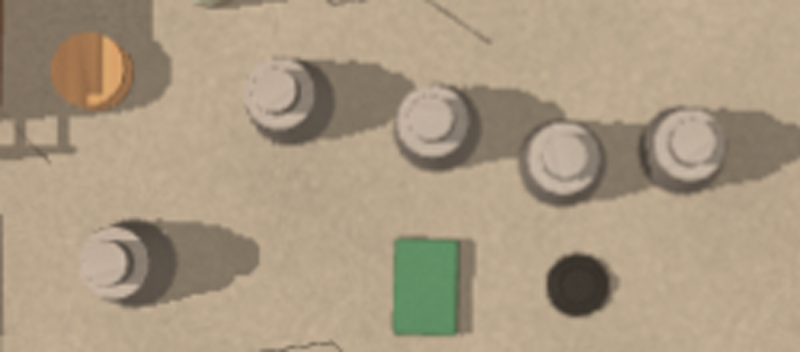

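View pics/b.png

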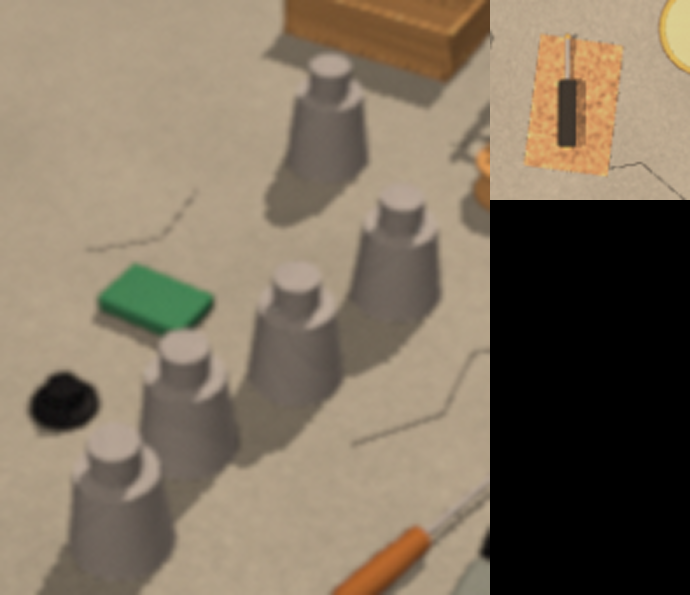

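Run:
```python
from h import *
np.set_printoptions(precision=4,suppress=True)
T=dict(base=(107,263),A=(276,90),B=(434,120),C=(567,157),D=(694,144))
S=dict(base=(331,66),A=(402,197),B=(299,275),C=(184,347),D=(113,440))
for k in T:
    x,y=T[k];a=at('top',150+(x+.5)/3.2-.5,170+(y+.5)/3.2-.5,.11)
    x,y=S[k];b=at('scene',240+(x+.5)/3.5-.5,90+(y+.5)/3.5-.5,.11)
    print(k,a,b,a-b)
f=lambda x,y,z:at('top',400+(x-490+.5)/2-.5,195+(y+.5)/2-.5,z)
print('probe back',f(568,146,.027),'front',f(568,80,.027),'ball',f(569,38,.015))
for p in[(540,35),(623,45),(607,175),(525,164)]:print('mat',f(*p,.003))
print(R.from_quat(readout.state()['orientation']).as_matrix())
```

```text
base [0.4566 0.3863 0.11  ] [0.4583 0.3869 0.11  ] [-0.0017 -0.0006  0.    ]
A [0.6076 0.2367 0.11  ] [0.6079 0.2372 0.11  ] [-0.0003 -0.0005  0.    ]
B [0.5796 0.0976 0.11  ] [0.5821 0.1024 0.11  ] [-0.0025 -0.0048  0.    ]
C [ 0.5459 -0.0184  0.11  ] [ 0.5472 -0.0175  0.11  ] [-0.0014 -0.0009  0.    ]
D [ 0.5559 -0.1297  0.11  ] [ 0.5558 -0.1282  0.11  ] [ 0.0001 -0.0016  0.    ]
probe back [ 0.4016 -0.3505  0.027 ] front [ 0.4994 -0.3532  0.027 ] ball [ 0.563  -0.3598  0.015 ]
mat [ 0.5691 -0.3181  0.003 ]
mat [ 0.552  -0.4465  0.003 ]
mat [ 0.3558 -0.4153  0.003 ]
mat [ 0.3753 -0.2899  0.003 ]
[[ 0.9082  0.4185 -0.001 ]
 [ 0.4185 -0.9082  0.0019]
 [-0.0001 -0.0022 -1.    ]]
```

Run:
```python
from h import *
np.set_printoptions(precision=3,suppress=True)
def tri(t,s):
    o,d=ray('top',*t);p,e=ray('scene',*s)
    k=np.linalg.lstsq(np.c_[d,-e],p-o,rcond=None)[0];return o+d*k[0],p+e*k[1]
print(tri((507,210),(158,272)),tri((537,147),(190,313)),tri((535,113),(240,370)))
```

```text
(array([ 0.551, -0.476,  0.267]), array([ 0.551, -0.476,  0.268])) (array([ 0.702, -0.539,  0.333]), array([ 0.699, -0.541,  0.334])) (array([ 0.802, -0.561,  0.288]), array([ 0.803, -0.561,  0.288]))
```

Call:
jog_arm --targets "0 0 -30 0 0 7 1;0 0 -30 0 0 7 1;0 0 -30 0 0 7 1;0 0 -30 0 0 3.7 1;0 0 -20 0 0 0 1"

```text
t: 0.52
ee_pos: [0.2304, -0.4998, 0.374]
orientation: [1.0, -0.001, 0.001, 0.001]
force: [0.8, -0.4, 0.6]
finger_gap: 0.0851
grip_force: 0.0
```

Call:
jog_arm --targets "23.3 -26.5 0 0 0 0 1;23.3 -26.5 0 0 0 0 1;23.3 -26.5 0 0 0 0 1;23.3 -26.5 0 0 0 0 1;23.3 -26.5 0 0 0 0 1"

```text
t: 0.93
ee_pos: [0.3473, -0.3654, 0.3709]
orientation: [1.0, 0.0, -0.0, -0.0]
force: [0.5, -0.9, 0.1]
finger_gap: 0.0855
grip_force: 0.0
```

Call:
jog_arm --targets "23.3 -26.5 0 0 0 0 1;23.3 -26.5 0 0 0 0 1;23.3 -26.5 0 0 0 0 1;23.3 -26.5 0 0 0 0 1;23.3 -26.5 0 0 0 0 1"

```text
t: 1.35
ee_pos: [0.4636, -0.2328, 0.3709]
orientation: [1.0, 0.0, -0.0, -0.0]
force: [0.1, 0.0, -0.5]
finger_gap: 0.0855
grip_force: 0.0
```

Call:
jog_arm --targets "23.3 -26.5 0 0 0 0 1;23.3 -26.5 0 0 0 0 1;23.3 -26.5 10 0 0 0 1;23.3 -26.5 20 0 0 0 1;0 0 40 0 0 0 1"

```text
t: 1.77
ee_pos: [0.5629, -0.1186, 0.3038]
orientation: [1.0, 0.007, 0.006, -0.003]
force: [2.0, 1.3, -0.2]
finger_gap: 0.0856
grip_force: 0.0
```

Call:
jog_arm --targets "0 0 40 0 0 0 1;0 0 40 0 0 0 1;0 0 40 0 0 0 1;0 0 40 0 0 0 1;0 0 0 0 0 0 1"

```text
t: 2.18
ee_pos: [0.5483, -0.1271, 0.1318]
orientation: [1.0, 0.0, -0.01, -0.002]
force: [-1.2, -0.7, -2.2]
finger_gap: 0.0852
grip_force: 0.0
```

Call:
jog_arm --targets "0 0 0 0 0 0 1;0 0 0 0 0 0 1;0 0 0 0 0 0 1;0 0 0 0 0 0 1;0 0 0 0 0 0 1"

```text
t: 2.6
ee_pos: [0.5578, -0.1286, 0.1438]
orientation: [1.0, 0.0, 0.002, 0.001]
force: [0.2, 0.1, 0.0]
finger_gap: 0.0855
grip_force: 0.0
```

Call:
jog_arm --targets "-2 0 12 0 0 0 1;0 0 15 0 0 0 1;0 0 15 0 0 0 1;0 0 15 0 0 0 1;0 0 0 0 0 0 1"

```text
t: 3.02
ee_pos: [0.5523, -0.1281, 0.0823]
orientation: [1.0, 0.0, -0.002, -0.0]
force: [-0.2, -0.2, -0.1]
finger_gap: 0.0849
grip_force: 0.0
```

Call:
jog_arm --targets "0 0 0 0 0 0 0.3;0 0 0 0 0 0 0.3;0 0 0 0 0 0 0.3;0 0 0 0 0 0 0.3;0 0 0 0 0 0 0.3" --force 40

```text
t: 3.43
ee_pos: [0.5552, -0.1284, 0.0858]
orientation: [1.0, 0.0, 0.001, 0.0]
force: [-0.5, 0.2, 3.8]
finger_gap: 0.0388
grip_force: 40.0
```

Call:
jog_arm --targets "0 0 0 0 0 0 0.3;0 0 0 0 0 0 0.3;0 0 0 0 0 0 0.3;0 0 0 0 0 0 0.3;0 0 0 0 0 0 0.3"

```text
t: 3.85
ee_pos: [0.5553, -0.1284, 0.0856]
orientation: [1.0, 0.0, 0.001, 0.0]
force: [-0.2, -0.5, 5.7]
finger_gap: 0.0386
grip_force: 40.1
```

Call:
jog_arm --targets "0 0 -15 0 0 0 0.3;0 0 -35 0 0 0 0.3;0 0 -40 0 0 0 0.3;0 0 -40 0 0 0 0.3;0 0 -40 0 0 0 0.3"

```text
t: 4.27
ee_pos: [0.5531, -0.1281, 0.2552]
orientation: [1.0, 0.0, -0.001, -0.0]
force: [1.1, -0.1, -1.2]
finger_gap: 0.0391
grip_force: 40.5
```

Call:
jog_arm --targets "-3 -17 0 0 0 0 0.3;-6 -34 0 0 0 0 0.3;-6.5 -35 0 0 0 0 0.3;-6.5 -35 0 0 0 0 0.3;-6.5 -35 0 0 0 0 0.3"

```text
t: 4.68
ee_pos: [0.5244, 0.029, 0.2536]
orientation: [1.0, 0.0, -0.001, 0.0]
force: [0.9, 0.2, -0.4]
finger_gap: 0.0389
grip_force: 40.5
```

Call:
jog_arm --targets "-6.5 -35 0 0 0 0 0.3;-6.5 -35 0 0 0 0 0.3;-6.5 -35 0 0 0 0 0.3;-6.5 -35 0 0 0 0 0.3;-6.5 -35 0 0 0 0 0.3"

```text
t: 5.1
ee_pos: [0.4918, 0.2039, 0.2536]
orientation: [1.0, 0.0, -0.001, 0.0]
force: [0.8, -0.5, -2.5]
finger_gap: 0.0387
grip_force: 40.5
```

Call:
jog_arm --targets "-6.5 -35 0 0 0 0 0.3;-6.5 -35 0 0 0 0 0.3;-6.5 -35 0 0 0 0 0.3;-6.5 -35 0 0 0 0 0.3;-5 -20 0 0 0 0 0.3"

```text
t: 5.52
ee_pos: [0.4589, 0.3673, 0.2533]
orientation: [1.0, 0.003, -0.001, -0.001]
force: [-0.4, 1.5, -1.4]
finger_gap: 0.0391
grip_force: 40.6
```

Call:
jog_arm --targets "0 0 0 0 0 0 0.3;0 0 0 0 0 0 0.3;0 0 0 0 0 0 0.3;0 0 0 0 0 0 0.3;0 0 0 0 0 0 0.3"

```text
t: 5.93
ee_pos: [0.4628, 0.3607, 0.2541]
orientation: [1.0, -0.001, 0.0, 0.001]
force: [0.6, -0.6, -1.4]
finger_gap: 0.0391
grip_force: 40.6
```

Run:
```python
from h import *
s=shot('scene','s1.png')['color'];t=shot('top','t1.png')['color']
a=cv2.resize(t[160:290,150:390],None,fx=3.2,fy=3.2,interpolation=cv2.INTER_CUBIC)
b=cv2.resize(s[60:270,230:400],None,fx=2.1,fy=2.1,interpolation=cv2.INTER_CUBIC)[:,:]
cv2.imwrite('pics/c.png',cv2.resize(s[40:280,200:440],None,fx=2.4,fy=2.4,interpolation=cv2.INTER_CUBIC))
```

```text
(no output)
```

View pics/c.png

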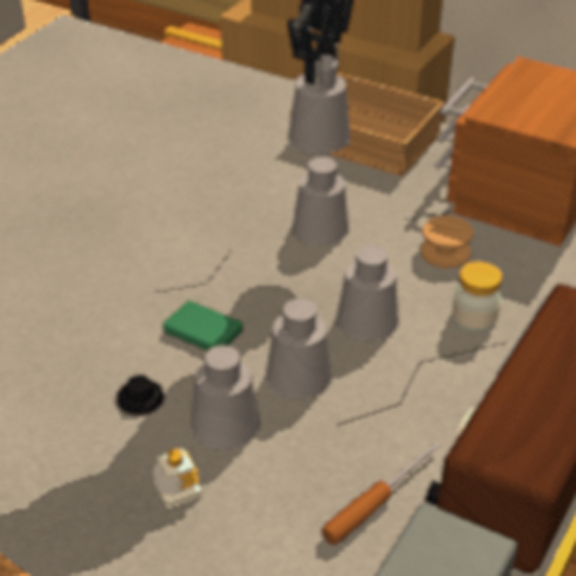

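Call:
jog_arm --targets "-5 -26 0 0 0 0 0.3;0 0 0 0 0 0 0.3;0 0 0 0 0 0 0.3;0 0 0 0 0 0 0.3;0 0 0 0 0 0 0.3"

```text
t: 6.45
ee_pos: [0.4575, 0.3875, 0.2543]
orientation: [1.0, -0.0, 0.0, 0.001]
force: [-0.2, 0.7, -2.5]
finger_gap: 0.0389
grip_force: 40.8
```

Call:
jog_arm --targets "0 0 20 0 0 0 0.3;0 0 20 0 0 0 0.3;0 0 20 0 0 0 0.3;0 0 15 0 0 0 0.3;0 0 10 0 0 0 0.3"

```text
t: 6.87
ee_pos: [0.4567, 0.3867, 0.1673]
orientation: [1.0, -0.0, -0.001, 0.001]
force: [0.3, -0.4, -1.7]
finger_gap: 0.0386
grip_force: 40.8
```

Call:
jog_arm --targets "0 0 10 0 0 0 0.3;0 0 10 0 0 0 0.3;0 0 10 0 0 0 0.3;0 0 7 0 0 0 0.3;0 0 0 0 0 0 0.3"

```text
t: 7.28
ee_pos: [0.4558, 0.388, 0.1306]
orientation: [1.0, 0.001, -0.001, 0.001]
force: [-0.5, 0.4, -2.0]
finger_gap: 0.0383
grip_force: 40.8
```

Call:
jog_arm --targets "0 0 2 0 0 0 0.3;0 0 2 0 0 0 0.3;0 0 2 0 0 0 0.3;0 0 2 0 0 0 0.3;0 0 0 0 0 0 0.3"

```text
t: 7.7
ee_pos: [0.4563, 0.3888, 0.1242]
orientation: [1.0, 0.001, -0.0, -0.0]
force: [-2.1, -0.6, -0.2]
finger_gap: 0.0386
grip_force: 41.0
```

Call:
jog_arm --targets "0 0 1 0 0 0 0.3;0 0 1 0 0 0 0.3;0 0 0 0 0 0 0.3;0 0 0 0 0 0 0.3;0 0 0 0 0 0 0.3"

```text
t: 8.12
ee_pos: [0.4567, 0.389, 0.1233]
orientation: [1.0, 0.0, 0.0, -0.0]
force: [-3.2, -1.7, 5.6]
finger_gap: 0.0389
grip_force: 41.4
```

Call:
jog_arm --targets "0 0 0 0 0 0 1;0 0 0 0 0 0 1;0 0 0 0 0 0 1;0 0 0 0 0 0 1;0 0 0 0 0 0 1"

```text
t: 8.53
ee_pos: [0.457, 0.3885, 0.122]
orientation: [1.0, 0.0, 0.0, 0.0]
force: [0.6, 0.4, -0.2]
finger_gap: 0.0853
grip_force: 0.0
```

Call:
jog_arm --targets "0 0 -15 0 0 0 1;0 0 -30 0 0 0 1;0 0 -30 0 0 0 1;0 0 -20 0 0 0 1;0 0 0 0 0 0 1"

```text
t: 8.95
ee_pos: [0.4589, 0.3913, 0.223]
orientation: [1.0, 0.0, 0.004, -0.004]
force: [0.3, 0.9, 1.2]
finger_gap: 0.0855
grip_force: 0.0
```

Run:
```python
from h import *
s=shot('scene','s2.png')['color'];t=shot('top','t2.png')['color']
cv2.imwrite('pics/d.png',np.hstack([cv2.resize(s[80:205,280:380],None,fx=4,fy=4,interpolation=cv2.INTER_CUBIC),cv2.resize(t[170:295,150:250],None,fx=4,fy=4,interpolation=cv2.INTER_CUBIC)]))
```

```text
(no output)
```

View pics/d.png

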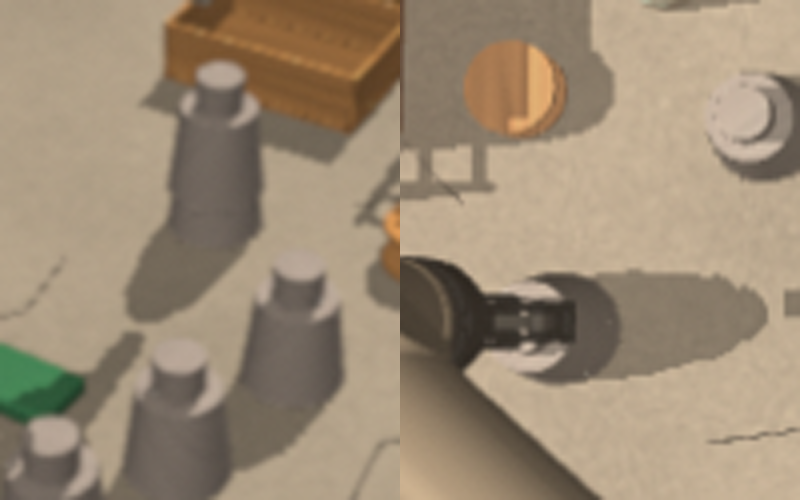

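Call:
jog_arm --targets "15 15 0 0 0 0 1;27 27 0 0 0 0 1;27 27 0 0 0 0 1;27 27 0 0 0 0 1;25 26 0 0 0 0 1"

```text
t: 9.47
ee_pos: [0.5784, 0.2642, 0.2149]
orientation: [1.0, 0.0, -0.001, 0.001]
force: [1.1, 0.1, -0.1]
finger_gap: 0.0854
grip_force: 0.0
```

Call:
jog_arm --targets "20 20 0 0 0 0 1;9 9 0 0 0 0 1;0 0 15 0 0 0 1;0 0 20 0 0 0 1;0 0 20 0 0 0 1"

```text
t: 9.88
ee_pos: [0.6058, 0.2388, 0.1607]
orientation: [1.0, 0.001, -0.001, -0.001]
force: [0.4, 0.0, -0.6]
finger_gap: 0.0855
grip_force: 0.0
```

Call:
jog_arm --targets "0 0 15 0 0 0 1;0 0 10 0 0 0 1;0 0 0 0 0 0 1;0 0 0 0 0 0 1;0 0 0 0 0 0 1"

```text
t: 10.3
ee_pos: [0.6071, 0.2386, 0.1382]
orientation: [1.0, 0.001, 0.001, -0.001]
force: [-0.1, -0.4, -0.5]
finger_gap: 0.0854
grip_force: 0.0
```

Run:
```python
from h import *
print(at('scene',280+221.5/4-.5,80+74.5/4-.5,.144))
```

```text
[0.45521941 0.39532721 0.144     ]
```

Call:
jog_arm --targets "0.5 1 12 0 0 0 1;0 0 15 0 0 0 1;0 0 15 0 0 0 1;0 0 9 0 0 0 1;0 0 0 0 0 0 1"

```text
t: 10.72
ee_pos: [0.6059, 0.2358, 0.0837]
orientation: [1.0, 0.0, -0.002, 0.001]
force: [-0.9, -0.6, -0.3]
finger_gap: 0.0853
grip_force: 0.0
```

Call:
jog_arm --targets "0 0 0 0 0 0 0.3;0 0 0 0 0 0 0.3;0 0 0 0 0 0 0.3;0 0 0 0 0 0 0.3;0 0 0 0 0 0 0.3"

```text
t: 11.13
ee_pos: [0.6081, 0.2373, 0.0876]
orientation: [1.0, 0.0, 0.001, -0.001]
force: [-0.0, -0.4, 2.1]
finger_gap: 0.0388
grip_force: 40.5
```

Call:
jog_arm --targets "0 0 0 0 0 0 0.3;0 0 -25 0 0 0 0.3;0 0 -40 0 0 0 0.3;0 0 -40 0 0 0 0.3;0 0 -40 0 0 0 0.3"

```text
t: 11.55
ee_pos: [0.6065, 0.2362, 0.2319]
orientation: [1.0, 0.0, -0.001, 0.001]
force: [0.8, 0.2, -0.8]
finger_gap: 0.0388
grip_force: 40.8
```

Call:
jog_arm --targets "0 0 -25 0 0 0 0.3;0 0 -10 0 0 0 0.3;0 0 0 0 0 0 0.3;0 0 0 0 0 0 0.3;0 0 0 0 0 0 0.3"

```text
t: 11.97
ee_pos: [0.606, 0.2359, 0.2627]
orientation: [1.0, 0.0, -0.003, 0.001]
force: [0.1, -0.1, -1.3]
finger_gap: 0.0389
grip_force: 40.8
```

Run:
```python
from h import *
s=shot('scene','s3.png')['color'];t=shot('top','t3.png')['color']
cv2.imwrite('pics/e.png',np.hstack([cv2.resize(s[80:205,280:380],None,fx=4,fy=4,interpolation=cv2.INTER_CUBIC),cv2.resize(t[170:295,150:250],None,fx=4,fy=4,interpolation=cv2.INTER_CUBIC)]))
```

```text
(no output)
```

View pics/e.png

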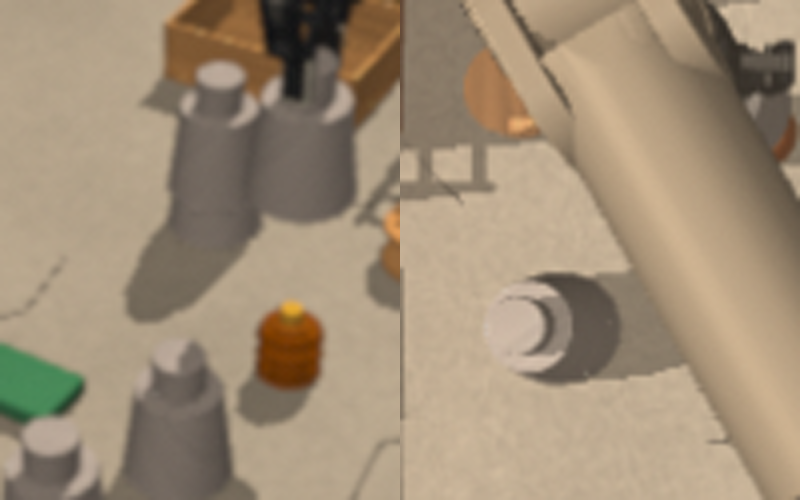

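Run:
```python
from h import *
print(at('scene',280+220.5/4-.5,80+74.5/4-.5,.144),at('top',150+123.5/4-.5,170+328.5/4-.5,.144))
```

```text
[0.45450863 0.39491961 0.144     ] [0.45696557 0.38526932 0.144     ]
```

Run:
```python
from h import *
def tri(t,s):
    o,d=ray('top',*t);p,e=ray('scene',*s)
    k=np.linalg.lstsq(np.c_[d,-e],p-o,rcond=None)[0];return o+d*k[0],p+e*k[1]
print(tri((150+123.5/4-.5,170+328.5/4-.5),(280+220.5/4-.5,80+74.5/4-.5)))
# model overlays
s=cv2.imread('pics/s3.png');a=np.linspace(0,2*np.pi,60)
big=cv2.resize(s[80:205,280:380],None,fx=5,fy=5,interpolation=cv2.INTER_CUBIC);big2=big.copy()
for im,dz in((big,.034),(big2,.041)):
  for r,z,col in((.02,.11+dz,(0,0,255)),(.032,.08+dz,(0,255,0)),(.042,dz,(255,0,0)),(.042,0,(255,255,0))):
    for q in a:
        u,v=proj('scene',[.4572+r*np.cos(q),.3865+r*np.sin(q),z]); cv2.circle(im,(int((u-280+.5)*5),int((v-80+.5)*5)),1,col,-1)
cv2.imwrite('pics/f.png',np.hstack([big[:500,100:400],big2[:500,100:400]]))
```

```text
(array([0.45692044, 0.38366242, 0.15017713]), array([0.45948848, 0.38529687, 0.15062107]))
```

View pics/f.png

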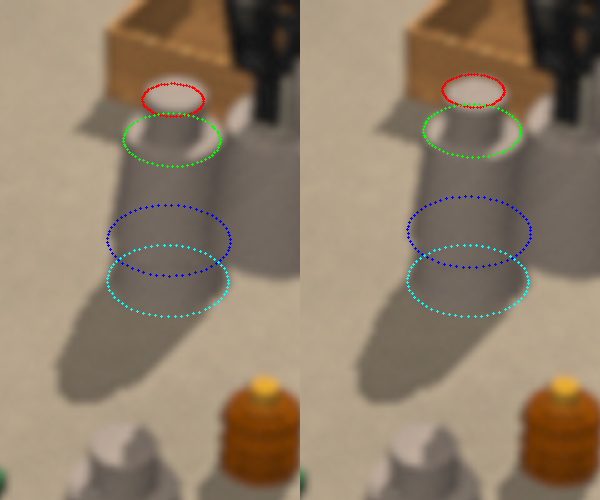

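Call:
jog_arm --targets "-10 -10 -15 0 0 0 0.3;-25 -25 -15 0 0 0 0.3;-25 -25 0 0 0 0 0.3;-25 -25 0 0 0 0 0.3;-25 -25 0 0 0 0 0.3"

```text
t: 12.48
ee_pos: [0.4957, 0.3472, 0.2948]
orientation: [1.0, 0.0, -0.001, 0.001]
force: [0.7, 0.7, -2.4]
finger_gap: 0.0387
grip_force: 40.8
```

Call:
jog_arm --targets "-20 -20 0 0 0 0 0.3;-15 -15 0 0 0 0 0.3;-5 -7 0 0 0 0 0.3;0 0 0 0 0 0 0.3;0 0 0 0 0 0 0.3"

```text
t: 12.9
ee_pos: [0.4582, 0.3874, 0.2953]
orientation: [1.0, -0.0, 0.0, 0.001]
force: [0.8, -0.2, -1.1]
finger_gap: 0.0385
grip_force: 40.8
```

Call:
jog_arm --targets "0 0 0 0 0 0 0.3;0 0 0 0 0 0 0.3;0 0 0 0 0 0 0.3;0 0 0 0 0 0 0.3;0 0 0 0 0 0 0.3"

```text
t: 13.32
ee_pos: [0.4578, 0.388, 0.2962]
orientation: [1.0, -0.0, 0.0, 0.0]
force: [-0.3, 0.1, -1.7]
finger_gap: 0.0385
grip_force: 40.8
```

Down to .162, then gently.

Call:
jog_arm --targets "0 0 20 0 0 0 0.3;0 0 25 0 0 0 0.3;0 0 25 0 0 0 0.3;0 0 25 0 0 0 0.3;0 0 15 0 0 0 0.3"

```text
t: 13.73
ee_pos: [0.4564, 0.3872, 0.1833]
orientation: [1.0, 0.0, -0.001, 0.001]
force: [-0.6, -0.3, -2.5]
finger_gap: 0.0386
grip_force: 40.8
```

Call:
jog_arm --targets "0 0 10 0 0 0 0.3;0 0 8 0 0 0 0.3;0 0 3 0 0 0 0.3;0 0 0 0 0 0 0.3;0 0 0 0 0 0 0.3"

```text
t: 14.15
ee_pos: [0.4578, 0.3891, 0.1663]
orientation: [1.0, 0.0, 0.001, -0.001]
force: [0.1, 0.5, -2.2]
finger_gap: 0.0387
grip_force: 40.8
```

Call:
jog_arm --targets "0 0 2 0 0 0 0.3;0 0 2 0 0 0 0.3;0 0 2 0 0 0 0.3;0 0 1 0 0 0 0.3;0 0 0 0 0 0 0.3"

```text
t: 14.57
ee_pos: [0.4578, 0.3886, 0.1591]
orientation: [1.0, 0.0, 0.001, -0.0]
force: [0.6, -2.0, 2.9]
finger_gap: 0.0387
grip_force: 41.2
```

Call:
jog_arm --targets "0 0 1 0 0 0 0.3;0 0 1 0 0 0 0.3;0 0 1 0 0 0 0.3;0 0 0 0 0 0 0.3;0 0 0 0 0 0 0.3"

```text
t: 14.98
ee_pos: [0.4585, 0.3888, 0.1583]
orientation: [1.0, 0.0, 0.002, -0.001]
force: [-0.7, -3.1, 10.8]
finger_gap: 0.0386
grip_force: 42.2
```

Call:
jog_arm --targets "0 0 -2 0 0 0 0.3;0 1 0 0 0 0 0.3;0 0 0 0 0 0 1;0 0 0 0 0 0 1;0 0 0 0 0 0 1"

```text
t: 15.4
ee_pos: [0.4566, 0.388, 0.1565]
orientation: [1.0, 0.001, -0.001, -0.0]
force: [-0.4, -0.0, -0.5]
finger_gap: 0.0733
grip_force: 0.0
```

Call:
jog_arm --targets "0 0 0 0 0 0 1;0 0 -15 0 0 0 1;0 0 -30 0 0 0 1;0 0 -30 0 0 0 1;0 0 0 0 0 0 1"

```text
t: 15.82
ee_pos: [0.4593, 0.3909, 0.2387]
orientation: [1.0, 0.001, 0.004, -0.004]
force: [0.6, 0.3, 0.8]
finger_gap: 0.0857
grip_force: 0.0
```

Call:
jog_arm --targets "10 25 0 0 0 0 1;13 32 0 0 0 0 1;13 32 0 0 0 0 1;13 32 0 0 0 0 1;13 32 0 0 0 0 1"

```text
t: 16.23
ee_pos: [0.5196, 0.2335, 0.2319]
orientation: [1.0, 0.001, -0.0, -0.0]
force: [0.5, -0.0, 0.2]
finger_gap: 0.0856
grip_force: 0.0
```

Call:
jog_arm --targets "13 32 0 0 0 0 1;13 32 0 0 0 0 1;13 32 0 0 0 0 1;12 29 0 0 0 0 1;10 11 0 0 0 0 1"

```text
t: 16.65
ee_pos: [0.5819, 0.0918, 0.2317]
orientation: [1.0, -0.004, 0.0, 0.002]
force: [0.2, -0.2, 0.3]
finger_gap: 0.0857
grip_force: 0.0
```

Call:
jog_arm --targets "0 0 20 0 0 0 1;0 0 30 0 0 0 1;0 0 30 0 0 0 1;0 0 10 0 0 0 1;0 0 0 0 0 0 1"

```text
t: 17.07
ee_pos: [0.5777, 0.0992, 0.1387]
orientation: [1.0, 0.001, -0.004, 0.0]
force: [-1.2, -0.5, 0.6]
finger_gap: 0.0853
grip_force: 0.0
```

Call:
jog_arm --targets "0 0 0 0 0 0 1;0 0 0 0 0 0 1;0 0 0 0 0 0 1;0 0 0 0 0 0 1;0 0 0 0 0 0 1"

```text
t: 17.48
ee_pos: [0.5813, 0.099, 0.1437]
orientation: [1.0, 0.0, 0.001, -0.0]
force: [-0.2, 0.5, 0.7]
finger_gap: 0.0852
grip_force: 0.0
```

Run:
```python
from h import *
s=shot('scene','s4.png')['color'];t=shot('top','t4.png')['color']
cv2.imwrite('pics/g.png',np.hstack([cv2.resize(s[70:220,270:370],None,fx=4,fy=4,interpolation=cv2.INTER_CUBIC),cv2.resize(t[150:300,150:250],None,fx=4,fy=4,interpolation=cv2.INTER_CUBIC)]))
```

```text
(no output)
```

View pics/g.png

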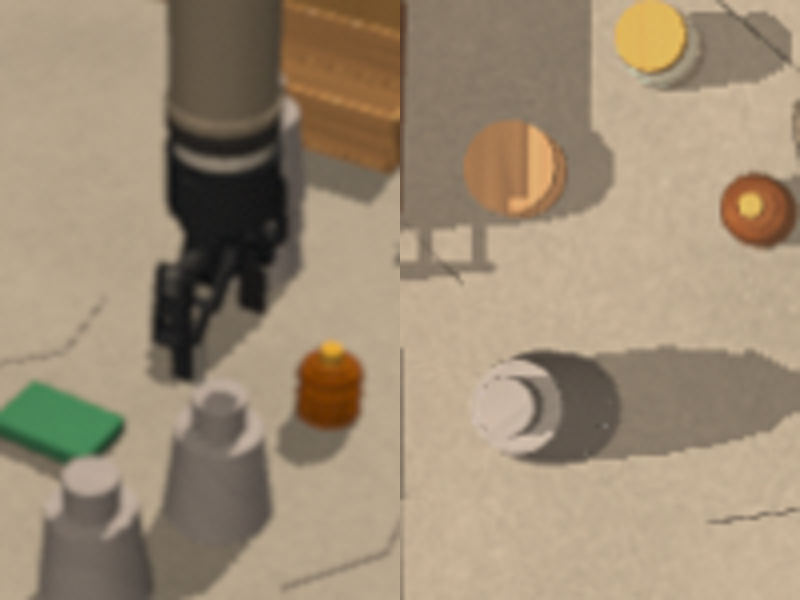

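Call:
jog_arm --targets "-1 0 14 0 0 0 1;0 0 16 0 0 0 1;0 0 16 0 0 0 1;0 0 10 0 0 0 1;0 0 0 0 0 0 1"

```text
t: 18.0
ee_pos: [0.5775, 0.0981, 0.0838]
orientation: [1.0, 0.0, -0.003, 0.001]
force: [-0.3, 0.7, 0.0]
finger_gap: 0.0855
grip_force: 0.0
```

Call:
jog_arm --targets "0 0 0 0 0 0 0.3;0 0 0 0 0 0 0.3;0 0 0 0 0 0 0.3;0 0 0 0 0 0 0.3;0 0 0 0 0 0 0.3"

```text
t: 18.42
ee_pos: [0.5803, 0.0991, 0.0875]
orientation: [1.0, 0.0, 0.001, -0.0]
force: [0.6, -0.2, 1.4]
finger_gap: 0.0387
grip_force: 40.7
```

Call:
jog_arm --targets "0 0 0 0 0 0 0.3;0 0 -25 0 0 0 0.3;0 0 -40 0 0 0 0.3;0 0 -40 0 0 0 0.3;0 0 -40 0 0 0 0.3"

```text
t: 18.83
ee_pos: [0.5785, 0.0985, 0.2321]
orientation: [1.0, 0.0, -0.001, 0.0]
force: [0.9, 0.2, -1.9]
finger_gap: 0.0387
grip_force: 40.8
```

Call:
jog_arm --targets "0 0 -40 0 0 0 0.3;0 0 -38 0 0 0 0.3;0 0 -15 0 0 0 0.3;0 0 0 0 0 0 0.3;0 0 0 0 0 0 0.3"

```text
t: 19.25
ee_pos: [0.5795, 0.0988, 0.3242]
orientation: [1.0, 0.0, 0.0, 0.0]
force: [-0.0, -0.4, -2.3]
finger_gap: 0.0385
grip_force: 40.9
```

Run:
```python
from h import *
s=shot('scene','s5.png')['color'];t=shot('top','t5.png')['color']
cv2.imwrite('pics/i.png',np.hstack([cv2.resize(s[70:220,270:370],None,fx=4,fy=4,interpolation=cv2.INTER_CUBIC),cv2.resize(t[150:300,150:250],None,fx=4,fy=4,interpolation=cv2.INTER_CUBIC)]))
print(at('scene',325.1,169,.11), at('top',150+105.5/4-.5,150+406/4-.5,.178),proj('top',[.457,.387,.178]),proj('scene',[.457,.387,.178]))
```

```text
[0.58381808 0.09939258 0.11      ] [0.45841819 0.38878816 0.178     ] (np.float64(176.5220096350181), np.float64(251.52837017585466)) (np.float64(334.41615595721936), np.float64(90.24151055847248))
```

View pics/i.png

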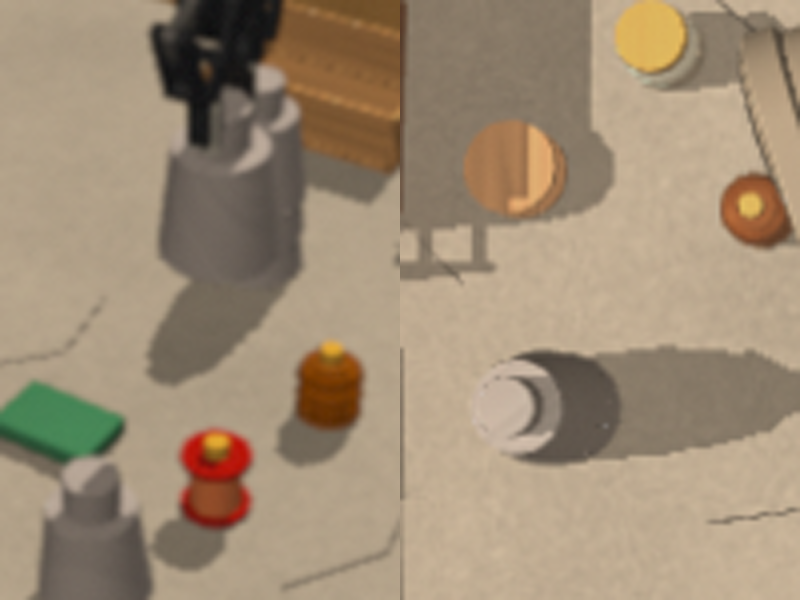

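Call:
jog_arm --targets "-7 -16 0 0 0 0 0.3;-13 -30 0 0 0 0 0.3;-13 -31 0 0 0 0 0.3;-13 -31 0 0 0 0 0.3;-13 -31 0 0 0 0 0.3"

```text
t: 19.77
ee_pos: [0.5186, 0.2381, 0.3214]
orientation: [1.0, 0.0, -0.002, 0.001]
force: [0.5, -0.1, -1.7]
finger_gap: 0.0386
grip_force: 40.9
```

Call:
jog_arm --targets "-13 -31 0 0 0 0 0.3;-13 -31 0 0 0 0 0.3;-13 -31 0 0 0 0 0.3;-12 -30 0 0 0 0 0.3;-9 -20 0 0 0 0 0.3"

```text
t: 20.18
ee_pos: [0.4568, 0.3835, 0.3212]
orientation: [1.0, 0.003, -0.003, 0.001]
force: [-0.5, 1.2, -1.7]
finger_gap: 0.0387
grip_force: 40.8
```

Call:
jog_arm --targets "-3 -7 0 0 0 0 0.3;0 0 0 0 0 0 0.3;0 0 0 0 0 0 0.3;0 0 0 0 0 0 0.3;0 0 0 0 0 0 0.3"

```text
t: 20.6
ee_pos: [0.4589, 0.3852, 0.3239]
orientation: [1.0, -0.002, 0.0, 0.001]
force: [0.7, 0.3, -1.8]
finger_gap: 0.0391
grip_force: 40.8
```

Call:
jog_arm --targets "-2 -2 15 0 0 0 0.3;0 0 25 0 0 0 0.3;0 0 25 0 0 0 0.3;0 0 20 0 0 0 0.3;0 0 15 0 0 0 0.3"

```text
t: 21.02
ee_pos: [0.4559, 0.387, 0.2221]
orientation: [1.0, -0.001, -0.001, 0.001]
force: [-0.2, -0.4, -0.8]
finger_gap: 0.0388
grip_force: 40.8
```

Call:
jog_arm --targets "0 0 12 0 0 0 0.3;0 0 8 0 0 0 0.3;0 0 4 0 0 0 0.3;0 0 0 0 0 0 0.3;0 0 0 0 0 0 0.3"

```text
t: 21.43
ee_pos: [0.456, 0.389, 0.2008]
orientation: [1.0, -0.0, 0.0, 0.0]
force: [-0.2, -0.2, -1.7]
finger_gap: 0.039
grip_force: 40.8
```

Call:
jog_arm --targets "0 0 2 0 0 0 0.3;0 0 2 0 0 0 0.3;0 0 2 0 0 0 0.3;0 0 1 0 0 0 0.3;0 0 0 0 0 0 0.3"

```text
t: 21.85
ee_pos: [0.4566, 0.3892, 0.1957]
orientation: [1.0, -0.0, 0.002, 0.0]
force: [0.6, -3.1, 7.0]
finger_gap: 0.0385
grip_force: 41.7
```

Call:
jog_arm --targets "0 1 0 0 0 0 0.3;0 1 1 0 0 0 0.3;0 0 1 0 0 0 0.3;0 0 1 0 0 0 0.3;0 0 0 0 0 0 0.3"

```text
t: 22.27
ee_pos: [0.4571, 0.3886, 0.1951]
orientation: [1.0, 0.0, 0.003, -0.002]
force: [-1.1, -2.8, 13.9]
finger_gap: 0.0388
grip_force: 42.3
```

Call:
jog_arm --targets "0 0 -2.5 0 0 0 0.3;0 0 0 0 0 0 0.3;0 0 0 0 0 0 1;0 0 0 0 0 0 1;0 0 0 0 0 0 1"

```text
t: 22.68
ee_pos: [0.4547, 0.3882, 0.1923]
orientation: [1.0, 0.001, -0.0, -0.0]
force: [-1.1, -0.9, -1.2]
finger_gap: 0.0738
grip_force: 0.0
```

Call:
jog_arm --targets "0 0 0 0 0 0 1;0 0 -15 0 0 0 1;0 0 -30 0 0 0 1;0 0 -30 0 0 0 1;0 0 0 0 0 0 1"

```text
t: 23.1
ee_pos: [0.457, 0.3906, 0.2741]
orientation: [1.0, 0.0, 0.004, -0.004]
force: [0.7, 0.9, 2.2]
finger_gap: 0.0855
grip_force: 0.0
```

Call:
jog_arm --targets "4 18 0 0 0 0 1;7 33 0 0 0 0 1;8 36 0 0 0 0 1;8 36 0 0 0 0 1;8 36 0 0 0 0 1"

```text
t: 23.52
ee_pos: [0.4903, 0.2275, 0.2673]
orientation: [1.0, 0.001, -0.0, -0.0]
force: [0.6, -0.1, 0.0]
finger_gap: 0.0855
grip_force: 0.0
```

Call:
jog_arm --targets "8 36 0 0 0 0 1;8 36 0 0 0 0 1;8 36 0 0 0 0 1;8 36 0 0 0 0 1;8 36 0 0 0 0 1"

```text
t: 23.93
ee_pos: [0.5306, 0.0472, 0.2675]
orientation: [1.0, 0.001, 0.0, -0.0]
force: [1.6, 0.2, 0.7]
finger_gap: 0.0855
grip_force: 0.0
```

Call:
jog_arm --targets "8 36 0 0 0 0 1;5 23 20 0 0 0 1;0 7 30 0 0 0 1;0 0 30 0 0 0 1;0 0 30 0 0 0 1"

```text
t: 24.35
ee_pos: [0.5437, -0.0185, 0.1564]
orientation: [1.0, -0.001, 0.0, -0.0]
force: [0.4, 1.1, -1.1]
finger_gap: 0.0855
grip_force: 0.0
```

Call:
jog_arm --targets "0 0 18 0 0 0 1;0 0 0 0 0 0 1;0 0 0 0 0 0 1;0 0 0 0 0 0 1;0 0 0 0 0 0 1"

```text
t: 24.77
ee_pos: [0.5452, -0.017, 0.1418]
orientation: [1.0, 0.001, 0.002, 0.0]
force: [-0.1, 0.4, -0.2]
finger_gap: 0.0856
grip_force: 0.0
```

Run:
```python
from h import *
s=shot('scene','s6.png')['color'];t=shot('top','t6.png')['color']
a=np.linspace(0,2*np.pi,60)
def ov(n,im,x0,y0,X,Y):
  b=cv2.resize(im[y0:y0+150,x0:x0+100],None,fx=4,fy=4,interpolation=cv2.INTER_CUBIC)
  for r,z,col in((.02,.212,(0,0,255)),(.042,.0,(255,255,0))):
    for q in a:
        u,v=proj(n,[X+r*np.cos(q),Y+r*np.sin(q),z]); cv2.circle(b,(int((u-x0+.5)*4),int((v-y0+.5)*4)),1,col,-1)
  return b
cv2.imwrite('pics/j.png',np.hstack([ov('scene',s,270,50,.4575,.388),ov('top',t,150,150,.4575,.388)]))
```

```text
(no output)
```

View pics/j.png

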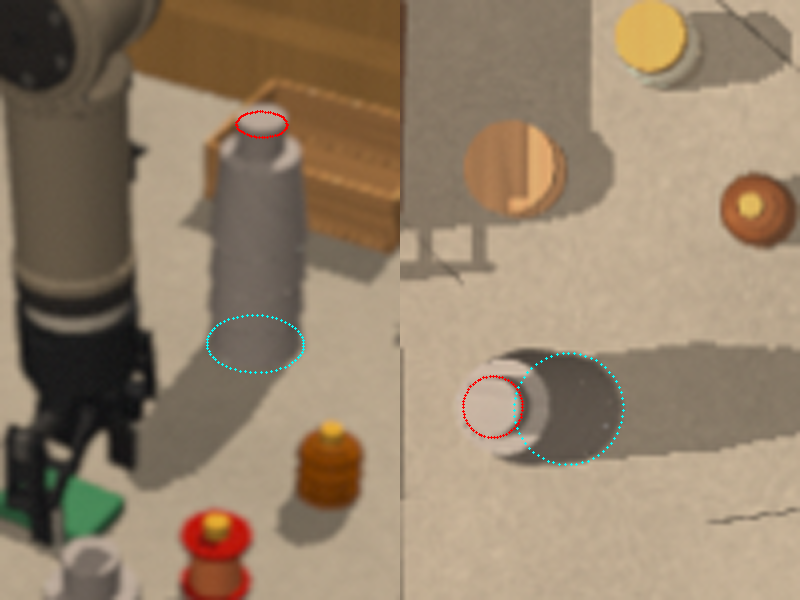

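Call:
jog_arm --targets "1 1 14 0 0 0 1;0 0 16 0 0 0 1;0 0 15 0 0 0 1;0 0 10 0 0 0 1;0 0 0 0 0 0 1"

```text
t: 25.28
ee_pos: [0.5431, -0.0183, 0.0832]
orientation: [1.0, 0.0, -0.002, 0.0]
force: [0.1, -0.7, 0.1]
finger_gap: 0.0855
grip_force: 0.0
```

Call:
jog_arm --targets "0 0 0 0 0 0 0.3;0 0 0 0 0 0 0.3;0 0 0 0 0 0 0.3;0 0 0 0 0 0 0.3;0 0 0 0 0 0 0.3"

```text
t: 25.7
ee_pos: [0.5455, -0.0183, 0.0859]
orientation: [1.0, 0.0, 0.001, 0.0]
force: [-0.3, 0.1, 2.4]
finger_gap: 0.0388
grip_force: 40.7
```

Call:
jog_arm --targets "0 0 0 0 0 0 0.3;0 0 -25 0 0 0 0.3;0 0 -40 0 0 0 0.3;0 0 -40 0 0 0 0.3;0 0 -40 0 0 0 0.3"

```text
t: 26.12
ee_pos: [0.5435, -0.0183, 0.2307]
orientation: [1.0, 0.0, -0.001, -0.0]
force: [0.5, -0.6, -1.6]
finger_gap: 0.0388
grip_force: 40.8
```

Call:
jog_arm --targets "0 0 -40 0 0 0 0.3;0 0 -40 0 0 0 0.3;0 0 -30 0 0 0 0.3;0 0 -20 0 0 0 0.3;0 0 0 0 0 0 0.3"

```text
t: 26.53
ee_pos: [0.5465, -0.018, 0.3649]
orientation: [1.0, 0.0, 0.005, 0.0]
force: [-0.8, -0.4, -0.2]
finger_gap: 0.0385
grip_force: 40.9
```

Call:
jog_arm --targets "-4 -20 0 0 0 0 0.3;-7 -33 0 0 0 0 0.3;-8 -36 0 0 0 0 0.3;-8 -36 0 0 0 0 0.3;-8 -36 0 0 0 0 0.3"

```text
t: 26.95
ee_pos: [0.5081, 0.1437, 0.3578]
orientation: [1.0, 0.0, -0.002, 0.0]
force: [0.2, 0.1, -0.7]
finger_gap: 0.0385
grip_force: 40.9
```

Call:
jog_arm --targets "-8 -36 0 0 0 0 0.3;-8 -36 0 0 0 0 0.3;-8 -36 0 0 0 0 0.3;-8 -36 0 0 0 0 0.3;-8 -36 0 0 0 0 0.3"

```text
t: 27.37
ee_pos: [0.4681, 0.3236, 0.3577]
orientation: [1.0, 0.0, -0.001, 0.001]
force: [-0.3, -0.3, -1.5]
finger_gap: 0.0388
grip_force: 40.9
```

Call:
jog_arm --targets "-8 -35 0 0 0 0 0.3;-5 -22 0 0 0 0 0.3;-2 -7 0 0 0 0 0.3;0 0 0 0 0 0 0.3;0 0 0 0 0 0 0.3"

```text
t: 27.78
ee_pos: [0.4545, 0.3855, 0.3583]
orientation: [1.0, 0.0, -0.001, 0.002]
force: [0.5, 0.1, -1.1]
finger_gap: 0.0385
grip_force: 40.8
```

Call:
jog_arm --targets "0 0 0 0 0 0 0.3;0 0 0 0 0 0 0.3;0 0 0 0 0 0 0.3;0 0 0 0 0 0 0.3;0 0 0 0 0 0 0.3"

```text
t: 28.2
ee_pos: [0.4547, 0.3859, 0.36]
orientation: [1.0, -0.0, 0.0, 0.0]
force: [-0.3, -0.6, -1.3]
finger_gap: 0.039
grip_force: 40.8
```

Run:
```python
from h import *
a=cv2.imread('pics/s6.png').astype(int);s=shot('scene','s7.png')['color'].astype(int)
print(abs(a-s)[105:145,318:350].max(2).mean(), abs(a-s)[75:105,318:350].max(2).mean())
```

```text
2.78984375 3.3197916666666667
```

Call:
jog_arm --targets "2.5 -1.5 15 0 0 0 0.3;0 0 25 0 0 0 0.3;0 0 20 0 0 0 0.3;0 0 0 0 0 0 0.3;0 0 0 0 0 0 0.3"

```text
t: 28.67
ee_pos: [0.4565, 0.3874, 0.299]
orientation: [1.0, 0.0, -0.001, 0.001]
force: [-0.6, 0.0, -0.9]
finger_gap: 0.0387
grip_force: 40.8
```

Stack unmoved. Continue down.

Call:
jog_arm --targets "0 0 20 0 0 0 0.3;0 0 20 0 0 0 0.3;0 0 15 0 0 0 0.3;0 0 8 0 0 0 0.3;0 0 0 0 0 0 0.3"

```text
t: 29.08
ee_pos: [0.4566, 0.3876, 0.2363]
orientation: [1.0, 0.0, -0.001, 0.001]
force: [-0.4, -1.3, -1.7]
finger_gap: 0.0385
grip_force: 41.0
```

Call:
jog_arm --targets "0 0 2 0 0 0 0.3;0 0 2 0 0 0 0.3;0 0 2 0 0 0 0.3;0 0 0 0 0 0 0.3;0 0 0 0 0 0 0.3"

```text
t: 29.5
ee_pos: [0.457, 0.3883, 0.2316]
orientation: [1.0, 0.0, 0.001, -0.0]
force: [-1.0, -1.3, 0.9]
finger_gap: 0.0384
grip_force: 41.2
```

Call:
jog_arm --targets "0 0 1 0 0 0 0.3;0 0 1 0 0 0 0.3;0 0 0 0 0 0 0.3;0 0 0 0 0 0 0.3;0 0 0 0 0 0 0.3"

```text
t: 29.92
ee_pos: [0.4573, 0.3884, 0.2306]
orientation: [1.0, 0.0, 0.001, -0.001]
force: [-0.6, -2.2, 6.1]
finger_gap: 0.0385
grip_force: 41.8
```

Call:
jog_arm --targets "0 1 1 0 0 0 0.3;0 0.5 1 0 0 0 0.3;0 0 0 0 0 0 0.3;0 0 -1.5 0 0 0 0.3;0 0 0 0 0 0 0.3"

```text
t: 30.33
ee_pos: [0.4573, 0.3876, 0.2303]
orientation: [1.0, 0.0, 0.001, -0.001]
force: [0.2, -0.7, 7.6]
finger_gap: 0.0389
grip_force: 41.5
```

Call:
jog_arm --targets "0 0 0 0 0 0 1;0 0 0 0 0 0 1;0 0 0 0 0 0 1;0 0 0 0 0 0 1;0 0 0 0 0 0 1"

```text
t: 30.75
ee_pos: [0.4566, 0.3867, 0.2277]
orientation: [1.0, 0.0, -0.0, 0.0]
force: [-0.0, 0.7, 0.1]
finger_gap: 0.0853
grip_force: 0.0
```

Call:
jog_arm --targets "0 0 -15 0 0 0 1;0 0 -30 0 0 0 1;0 0 -30 0 0 0 1;0 0 0 0 0 0 1;0 0 0 0 0 0 1"

```text
t: 31.17
ee_pos: [0.4574, 0.3879, 0.3055]
orientation: [1.0, 0.0, 0.002, -0.002]
force: [-0.3, 0.1, 0.3]
finger_gap: 0.0854
grip_force: 0.0
```

Call:
jog_arm --targets "0 18 0 0 0 0 1;0 35 0 0 0 0 1;0 40 0 0 0 0 1;0 40 0 0 0 0 1;0 40 0 0 0 0 1"

```text
t: 31.58
ee_pos: [0.4559, 0.2115, 0.3015]
orientation: [1.0, 0.001, -0.001, 0.001]
force: [0.5, -0.3, -1.2]
finger_gap: 0.0853
grip_force: 0.0
```

Call:
jog_arm --targets "0 40 0 0 0 0 1;0 40 0 0 0 0 1;0 40 0 0 0 0 1;0 35 0 0 0 0 1;0 18 0 0 0 0 1"

```text
t: 32.0
ee_pos: [0.4561, 0.0342, 0.3018]
orientation: [1.0, -0.004, -0.001, 0.002]
force: [0.1, -0.8, 0.1]
finger_gap: 0.0855
grip_force: 0.0
```

Run:
```python
from h import *
s=shot('scene','s8.png')['color'];t=shot('top','t8.png')['color']
a=np.linspace(0,2*np.pi,60)
def ov(n,im,x0,y0,w,X,Y):
  b=cv2.resize(im[y0:y0+150,x0:x0+w],None,fx=4,fy=4,interpolation=cv2.INTER_CUBIC)
  for r,z,col in((.02,.246,(0,0,255)),):
    for q in a:
        u,v=proj(n,[X+r*np.cos(q),Y+r*np.sin(q),z]); cv2.circle(b,(int((u-x0+.5)*4),int((v-y0+.5)*4)),1,col,-1)
  return b
m=cv2.resize(t[190:290,410:480],None,fx=5,fy=5,interpolation=cv2.INTER_CUBIC)
m=cv2.copyMakeBorder(m,0,100,0,0,0)
cv2.imwrite('pics/k.png',np.hstack([ov('scene',s,300,30,60,.4575,.388),ov('top',t,155,170,50,.4575,.388),m]))
```

```text
(no output)
```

View pics/k.png

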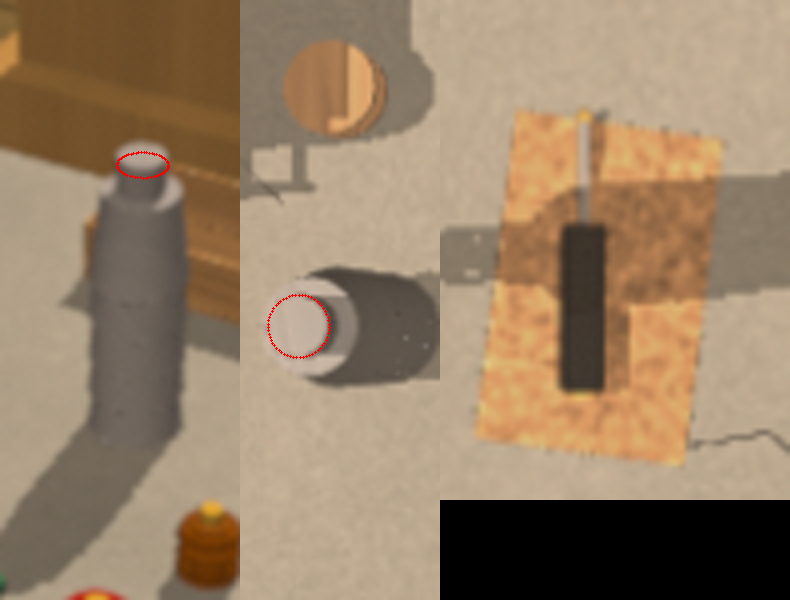

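Call:
jog_arm --targets "0 -18 0 0 0 0 0;0 -35 0 0 0 0 0;0 -40 0 0 0 0 0;0 -40 0 0 0 0 0;0 -40 0 0 0 0 0"

```text
t: 32.52
ee_pos: [0.4556, 0.2164, 0.3023]
orientation: [1.0, 0.001, -0.001, -0.0]
force: [0.6, -0.3, -0.2]
finger_gap: 0.0258
grip_force: 0.0
```

Call:
jog_arm --targets "0 -40 0 0 0 0 0;0 -40 0 0 0 0 0;0 -40 0 0 0 0 0;0 -35 0 0 0 0 0;0 -16 0 0 0 0 0"

```text
t: 32.93
ee_pos: [0.4525, 0.3916, 0.3012]
orientation: [1.0, 0.005, -0.003, -0.002]
force: [-1.6, 0.4, 0.3]
finger_gap: 0.0
grip_force: 0.0
```

Call:
jog_arm --targets "0 0 0 0 0 0 0;0 0 0 0 0 0 0;0 0 10 0 0 0 0;0 0 10 0 0 0 0;0 0 0 0 0 0 0"

```text
t: 33.35
ee_pos: [0.4565, 0.3819, 0.2802]
orientation: [1.0, -0.001, -0.002, 0.002]
force: [-0.6, -0.0, -1.2]
finger_gap: 0.0001
grip_force: 0.0
```

Call:
jog_arm --targets "1 -6 10 0 0 0 0;0 0 8 0 0 0 0;0 0 4 0 0 0 0;0 0 0 0 0 0 0;0 0 0 0 0 0 0"

```text
t: 33.77
ee_pos: [0.4577, 0.3904, 0.2609]
orientation: [1.0, 0.0, -0.0, 0.0]
force: [-0.9, 0.1, -0.6]
finger_gap: 0.0
grip_force: 0.0
```

Call:
jog_arm --targets "0 0 2 0 0 0 0;0 0 2 0 0 0 0;0 0 2 0 0 0 0;0 0 0 0 0 0 0;0 0 0 0 0 0 0"

```text
t: 34.18
ee_pos: [0.4577, 0.3906, 0.2553]
orientation: [1.0, 0.0, -0.0, 0.0]
force: [0.4, 0.1, -0.8]
finger_gap: -0.0002
grip_force: 0.0
```

Call:
jog_arm --targets "0 1 2 0 0 0 0;0 1 2 0 0 0 0;0 0 0 0 0 0 0;0 0 0 0 0 0 0;0 0 0 0 0 0 0"

```text
t: 34.6
ee_pos: [0.4585, 0.3905, 0.2544]
orientation: [1.0, 0.001, 0.002, -0.003]
force: [-0.2, 1.5, 7.2]
finger_gap: -0.0
grip_force: 3.9
```

Call:
jog_arm --targets "0 0 1 0 0 0 0;0 0 1 0 0 0 0;0 0 0 0 0 0 0;0 0 0 0 0 0 0;0 0 0 0 0 0 0"

```text
t: 35.02
ee_pos: [0.4589, 0.3912, 0.254]
orientation: [1.0, 0.001, 0.003, -0.004]
force: [-0.1, -0.2, 12.0]
finger_gap: 0.0001
grip_force: 6.0
```

Call:
jog_arm --targets "0 0 2 0 0 0 0;0 0 2 0 0 0 0;0 0 0 0 0 0 0;0 0 0 0 0 0 0;0 0 0 0 0 0 0"

```text
t: 35.43
ee_pos: [0.4599, 0.3927, 0.253]
orientation: [1.0, 0.001, 0.005, -0.006]
force: [0.3, 0.5, 18.4]
finger_gap: 0.0
grip_force: 9.8
```

Call:
jog_arm --targets "0 0 2 0 0 0 0;0 0 2 0 0 0 0;0 0 0 0 0 0 0;0 0 0 0 0 0 0;0 0 0 0 0 0 0"

```text
t: 35.85
ee_pos: [0.461, 0.3942, 0.2523]
orientation: [1.0, 0.001, 0.008, -0.008]
force: [-1.0, 0.3, 28.0]
finger_gap: 0.0002
grip_force: 13.9
```

Call:
jog_arm --targets "0 0 -10 0 0 0 0;0 0 -15 0 0 0 0;0 0 -10 0 0 0 0.5;0 0 0 0 0 0 1;0 0 0 0 0 0 1"

```text
t: 36.27
ee_pos: [0.4578, 0.3888, 0.2764]
orientation: [1.0, 0.0, 0.0, -0.0]
force: [0.8, -0.7, -0.0]
finger_gap: 0.0359
grip_force: 0.0
```

Call:
jog_arm --targets "0 0 0 0 0 0 1;0 0 0 0 0 0 1;0 0 0 0 0 0 1;0 0 0 0 0 0 1;0 0 0 0 0 0 1"

```text
t: 36.68
ee_pos: [0.4576, 0.3885, 0.2758]
orientation: [1.0, 0.0, -0.0, 0.0]
force: [-0.3, 0.3, 0.1]
finger_gap: 0.0856
grip_force: 0.0
```

Run:
```python
from h import *
s=shot('scene','s9.png')['color'].astype(int)
a=cv2.imread('pics/s8.png').astype(int)
# vertical profile of stack top, columns through neck
for u in (334,336): print(a[58:90,u,1].tolist(),'\n',s[58:90,u,1].tolist())
for z in (.246,.250,.254): print(z,proj('scene',[.4575,.388+.0,z]))
for r in (100,120):print(a[r,310:355,1].tolist(),s[r,310:355,1].tolist())
```

```text
[88, 84, 81, 81, 82, 82, 87, 117, 147, 161, 163, 164, 160, 146, 119, 97, 93, 93, 91, 93, 93, 94, 100, 107, 107, 105, 101, 100, 100, 100, 100, 100] 
 [84, 82, 80, 80, 79, 79, 82, 100, 133, 143, 129, 110, 106, 106, 101, 96, 96, 94, 94, 94, 94, 97, 100, 104, 106, 105, 102, 101, 101, 101, 100, 101]
[89, 86, 83, 82, 82, 81, 87, 114, 145, 161, 164, 163, 160, 146, 118, 95, 90, 90, 90, 89, 90, 93, 99, 106, 106, 102, 100, 98, 99, 98, 98, 97] 
 [90, 86, 83, 83, 82, 81, 84, 94, 106, 108, 106, 105, 105, 107, 101, 94, 92, 92, 91, 91, 92, 94, 100, 105, 106, 103, 100, 100, 100, 100, 100, 98]
0.246 (np.float64(335.27363241854994), np.float64(70.82622689839712))
0.25 (np.float64(335.30856576359764), np.float64(69.6507233232453))
0.254 (np.float64(335.34364048808266), np.float64(68.4706793256082))
[162, 162, 160, 161, 162, 164, 164, 161, 150, 130, 112, 102, 93, 90, 91, 95, 98, 100, 104, 104, 104, 105, 104, 104, 104, 101, 100, 98, 96, 95, 92, 90, 86, 83, 82, 80, 80, 84, 86, 87, 87, 86, 86, 85, 85] [163, 161, 160, 160, 162, 163, 164, 162, 150, 130, 111, 102, 95, 90, 91, 96, 100, 102, 103, 105, 106, 106, 105, 105, 104, 103, 102, 99, 97, 95, 92, 89, 88, 84, 82, 81, 83, 87, 87, 87, 86, 86, 87, 85, 84]
[161, 162, 163, 165, 164, 163, 162, 162, 160, 161, 163, 158, 133, 100, 92, 94, 97, 98, 100, 101, 102, 102, 102, 102, 100, 99, 99, 96, 94, 92, 90, 87, 84, 81, 83, 106, 140, 158, 161, 160, 160, 159, 160, 162, 161] [161, 162, 164, 165, 163, 164, 162, 161, 161, 162, 163, 159, 133, 101, 91, 94, 97, 98, 100, 101, 101, 103, 102, 100, 100, 101, 97, 96, 94, 92, 89, 86, 84, 82, 86, 105, 135, 155, 159, 159, 160, 159, 161, 160, 161]
```

Run:
```python
from h import *
from scipy.optimize import brentq
def edges(f,u,lo,hi):
    g=cv2.imread('pics/'+f).astype(float)[:,:,1][:,u-1:u+2].mean(1)
    b=[];
    for v in range(lo,hi):
        if (g[v]-128)*(g[v+1]-128)<0:b.append(round(v+(128-g[v])/(g[v+1]-g[v]),1))
    return b
for f,n,lo,hi in(('scene0.png',0,100,125),('s1.png',0,100,125),('s3.png',1,90,112),('s5.png',2,82,100),('s6.png',3,70,95),('s8.png',4,60,80)):
    for u in(334,336):
        e=edges(f,u,lo,hi);print(f,n,u,e,end=' ')
        if len(e)>=2:
            c=(e[0]+e[1])/2;print('z',round(brentq(lambda z:proj('scene',[.4575,.388,z])[1]-c,.05,.35)-.11-.034*n,4))
        else:print()
```

```text
scene0.png 0 334 [np.float64(104.9), np.float64(111.4)] z 0.0005
scene0.png 0 336 [np.float64(105.1), np.float64(111.2)] z 0.0005
s1.png 0 334 [np.float64(104.8), np.float64(111.5)] z 0.0005
s1.png 0 336 [np.float64(105.1), np.float64(111.2)] z 0.0005
s3.png 1 334 [np.float64(95.0), np.float64(101.6)] z 0.0039
s3.png 1 336 [np.float64(95.1), np.float64(101.6)] z 0.0037
s5.png 2 334 [] 
s5.png 2 336 [np.float64(92.4)] 
s6.png 3 334 [np.float64(75.8), np.float64(82.3)] z 0.0056
s6.png 3 336 [np.float64(75.9), np.float64(82.2)] z 0.0056
s8.png 4 334 [np.float64(65.4), np.float64(71.6)] z 0.0079
s8.png 4 336 [np.float64(65.5), np.float64(71.6)] z 0.0077
```

Call:
jog_arm --targets "0 0 15 0 0 0 1;0 0 15 0 0 0 1;0 0 13 0 0 0 1;0 0 0 0 0 0 1;0 0 0 0 0 0 1"

```text
t: 37.15
ee_pos: [0.4575, 0.3882, 0.2327]
orientation: [1.0, 0.0, -0.001, 0.001]
force: [-0.3, 1.1, -0.1]
finger_gap: 0.0854
grip_force: 0.0
```

Call:
jog_arm --targets "0 0 0 0 0 0 0.3;0 0 0 0 0 0 0.3;0 0 0 0 0 0 0.3;0 0 0 0 0 0 0.3;0 0 0 0 0 0 0.3" --force 40

```text
t: 37.57
ee_pos: [0.4581, 0.389, 0.2343]
orientation: [1.0, 0.0, 0.001, -0.001]
force: [-0.3, -0.1, 2.3]
finger_gap: 0.0385
grip_force: 40.0
```

Call:
jog_arm --targets "0 0 2 0 0 0 0.3;0 0 1 0 0 5 0.3;0 0 0 0 0 -5 0.3;0 0 1 0 0 -5 0.3;0 0 0 0 0 5 0.3"

```text
t: 37.98
ee_pos: [0.4594, 0.3897, 0.2337]
orientation: [1.0, 0.001, 0.003, -0.002]
force: [-0.1, -1.4, 12.7]
finger_gap: 0.0388
grip_force: 41.1
```

Call:
jog_arm --targets "1.5 0 0 0 0 5 0.3;-3 0 0 0 0 -5 0.3;1.5 1.5 1 0 0 -5 0.3;0 -3 0 0 0 5 0.3;0 1.5 0 0 0 0 0.3"

```text
t: 38.4
ee_pos: [0.459, 0.3909, 0.2333]
orientation: [1.0, -0.001, 0.003, -0.003]
force: [-0.1, -1.0, 14.3]
finger_gap: 0.0387
grip_force: 41.1
```

Call:
jog_arm --targets "1.5 0 0 0 0 5 0.3;-3 0 0 0 0 -5 0.3;1.5 1.5 1 0 0 -5 0.3;0 -3 0 0 0 5 0.3;0 1.5 0 0 0 0 0.3"

```text
t: 38.82
ee_pos: [0.4587, 0.3917, 0.2323]
orientation: [1.0, -0.0, 0.003, -0.003]
force: [-0.7, -0.4, 12.9]
finger_gap: 0.0388
grip_force: 41.1
```

Call:
jog_arm --targets "2 0 0 0 0 7 0.3;-4 0 1 0 0 -7 0.3;2 2 1 0 0 -7 0.3;0 -4 0 0 0 7 0.3;0 2 0 0 0 0 0.3"

```text
t: 39.23
ee_pos: [0.4587, 0.3928, 0.2312]
orientation: [1.0, -0.001, 0.004, -0.004]
force: [0.1, 0.2, 15.5]
finger_gap: 0.0385
grip_force: 41.3
```

Call:
jog_arm --targets "2 0 0 0 0 7 0.3;-4 0 1 0 0 -7 0.3;2 2 1 0 0 -7 0.3;0 -4 0 0 0 7 0.3;0 2 0 0 0 0 0.3"

```text
t: 39.65
ee_pos: [0.459, 0.3937, 0.231]
orientation: [1.0, -0.001, 0.006, -0.005]
force: [-0.0, 0.8, 20.9]
finger_gap: 0.0382
grip_force: 41.8
```

Call:
jog_arm --targets "0 0 -4 0 0 0 0.3;0 0 0 0 0 0 0.3;0 0 0 0 0 0 1;0 0 0 0 0 0 1;0 0 0 0 0 0 1"

```text
t: 40.07
ee_pos: [0.4559, 0.3894, 0.2263]
orientation: [1.0, 0.0, -0.001, 0.001]
force: [0.3, 0.2, 0.6]
finger_gap: 0.0732
grip_force: 0.0
```

Call:
jog_arm --targets "0 0 0 0 0 0 1;0 0 -15 0 0 0 1;0 0 -30 0 0 0 1;0 0 -30 0 0 0 1;0 0 0 0 0 0 1"

```text
t: 40.48
ee_pos: [0.4578, 0.3923, 0.3082]
orientation: [1.0, 0.0, 0.004, -0.004]
force: [0.6, 0.4, 0.5]
finger_gap: 0.0853
grip_force: 0.0
```

Call:
jog_arm --targets "0 18 0 0 0 0 1;0 35 0 0 0 0 1;0 40 0 0 0 0 1;0 40 0 0 0 0 1;0 40 0 0 0 0 1"

```text
t: 40.9
ee_pos: [0.4559, 0.2153, 0.3014]
orientation: [1.0, 0.001, -0.001, 0.0]
force: [0.4, -0.2, 0.3]
finger_gap: 0.0855
grip_force: 0.0
```

Run:
```python
from h import *
from scipy.optimize import brentq
shot('scene','s10.png');shot('top','t10.png')
g0=cv2.imread('pics/s10.png').astype(float)[:,:,1]
for u in(334,336):
    g=g0[:,u-1:u+2].mean(1)
    e=[v+(128-g[v])/(g[v+1]-g[v]) for v in range(60,85) if (g[v]-128)*(g[v+1]-128)<0];print(e)
    c=(e[0]+e[1])/2;print('z',brentq(lambda z:proj('scene',[.4575,.388,z])[1]-c,.05,.35)-.246)
```

```text
[np.float64(66.15294117647059), np.float64(71.53571428571429)]
z 0.006735112135535515
[np.float64(65.8119658119658), np.float64(72.03488372093024)]
z 0.0064671518184561405
```

Call:
jog_arm --targets "0 40 0 0 0 0 1;0 40 0 0 0 0 1;0 40 0 0 0 0 1;0 40 0 0 0 0 1;0 40 0 0 0 0 1"

```text
t: 41.42
ee_pos: [0.4561, 0.0157, 0.3019]
orientation: [1.0, 0.001, -0.0, -0.0]
force: [0.8, -0.8, -0.1]
finger_gap: 0.0854
grip_force: 0.0
```

Call:
jog_arm --targets "0 40 0 0 0 0 1;0 40 0 0 0 0 1;0 40 0 0 0 0 1;0 40 0 0 0 0 1;0 40 0 0 0 0 1"

```text
t: 41.83
ee_pos: [0.4565, -0.1843, 0.3019]
orientation: [1.0, 0.001, -0.0, -0.0]
force: [0.9, 0.7, -0.0]
finger_gap: 0.0853
grip_force: 0.0
```

Call:
jog_arm --targets "0 40 0 0 0 0 1;-2 40 0 0 0 0 1;-2 35 0 0 0 0 1;-2 20 0 0 0 0 1;0 0 0 0 0 0 1"

```text
t: 42.25
ee_pos: [0.4482, -0.3245, 0.3006]
orientation: [1.0, -0.005, -0.002, 0.001]
force: [-0.1, 0.0, -0.7]
finger_gap: 0.0854
grip_force: 0.0
```

Call:
jog_arm --targets "0 0 20 0 0 0 1;0 0 35 0 0 0 1;0 0 35 0 0 0 1;0 0 35 0 0 0 1;0 0 25 0 0 0 1"

```text
t: 42.67
ee_pos: [0.4498, -0.3154, 0.1486]
orientation: [1.0, 0.001, -0.002, -0.002]
force: [0.3, -0.1, -0.3]
finger_gap: 0.0852
grip_force: 0.0
```

Call:
jog_arm --targets "0 0 25 0 0 0 1;0 0 20 0 0 0 1;0 0 10 0 0 0 1;0 0 0 0 0 0 1;0 0 0 0 0 0 1"

```text
t: 43.08
ee_pos: [0.4513, -0.3173, 0.0974]
orientation: [1.0, 0.001, -0.0, -0.0]
force: [0.6, -0.9, 0.1]
finger_gap: 0.0857
grip_force: 0.0
```

Run:
```python
from h import *
t=np.load('pics/top.npz')['color']
t=t[190:290,410:480].astype(int); m=(t.max(2)<75)  # dark handle
n,l,st,ce=cv2.connectedComponentsWithStats(m.astype(np.uint8)); i=1+st[1:,4].argmax(); print(st[i],ce[i])
r=cv2.minAreaRect(np.argwhere(l==i)[:,::-1].astype(np.float32)); print(r)
(x,y)=r[0]; print(at('top',410+x,190+y,.024))
```

```text
[ 24  45   9  33 253] [28.44268775 60.86956522]
((28.0, 61.0), (32.0, 8.0), 90.0)
[ 0.45119841 -0.35026535  0.024     ]
```

Call:
jog_arm --targets "0 20 0 0 0 0 1;0 14 0 0 0 0 1;0 0 15 0 0 0 1;0 0 15 0 0 0 1;0 0 15 0 0 0 1"

```text
t: 43.5
ee_pos: [0.452, -0.3544, 0.0538]
orientation: [1.0, -0.001, 0.002, 0.002]
force: [-0.5, -0.8, 0.4]
finger_gap: 0.0854
grip_force: 0.0
```

Call:
jog_arm --targets "0 0 15 0 0 0 1;0 0 10 0 0 0 1;0 0 5 0 0 0 1;0 0 0 0 0 0 1;0 0 0 0 0 0 1"

```text
t: 43.92
ee_pos: [0.4514, -0.3526, 0.023]
orientation: [1.0, 0.0, 0.001, 0.0]
force: [0.1, 0.1, 0.7]
finger_gap: 0.0855
grip_force: 0.0
```

Call:
jog_arm --targets "0 0 3 0 0 0 1;0 0 2 0 0 0 1;0 0 2 0 0 0 1;0 0 0 0 0 0 1;0 0 0 0 0 0 1"

```text
t: 44.33
ee_pos: [0.4508, -0.3519, 0.0153]
orientation: [1.0, 0.0, -0.0, -0.0]
force: [0.4, 0.4, 0.2]
finger_gap: 0.0855
grip_force: 0.0
```

Call:
jog_arm --targets "0 0 3 0 0 0 1;0 0 3 0 0 0 1;0 0 2 0 0 0 1;0 0 0 0 0 0 1;0 0 0 0 0 0 1"

```text
t: 44.75
ee_pos: [0.4507, -0.3518, 0.007]
orientation: [1.0, 0.0, -0.0, -0.0]
force: [0.2, -0.1, 0.3]
finger_gap: 0.0853
grip_force: 0.0
```

Call:
jog_arm --targets "0 0 0 0 0 0 0.1;0 0 0 0 0 0 0.1;0 0 0 0 0 0 0.1;0 0 0 0 0 0 0.1;0 0 0 0 0 0 0.1" --force 70

```text
t: 45.17
ee_pos: [0.451, -0.352, 0.0074]
orientation: [1.0, 0.0, 0.0, 0.0]
force: [0.6, -1.8, -0.6]
finger_gap: 0.0255
grip_force: 0.2
```

Call:
jog_arm --targets "0 0 0 0 0 0 0.1;0 0 0 0 0 0 0.1;0 0 0 0 0 0 0.1;0 0 0 0 0 0 0.1;0 0 0 0 0 0 0.1"

```text
t: 45.58
ee_pos: [0.4513, -0.3523, 0.0077]
orientation: [1.0, 0.0, 0.0, 0.0]
force: [0.2, -0.1, 3.4]
finger_gap: 0.0222
grip_force: 69.3
```

Call:
jog_arm --targets "0 0 -10 0 0 0 0.1;0 0 -30 0 0 0 0.1;0 0 -40 0 0 0 0.1;0 0 -40 0 0 0 0.1;0 0 -20 0 0 0 0.1"

```text
t: 46.0
ee_pos: [0.4526, -0.3531, 0.1526]
orientation: [1.0, 0.0, 0.003, 0.002]
force: [1.2, -1.0, 0.3]
finger_gap: 0.0224
grip_force: 68.9
```

Call:
jog_arm --targets "0 0 0 0 -5 0 0.1;0 0 0 0 -5 0 0.1;0 0 0 0 -5 0 0.1;0 0 0 0 0 0 0.1;0 0 0 0 0 0 0.1"

```text
t: 46.42
ee_pos: [0.4516, -0.3505, 0.1459]
orientation: [0.991, 0.002, -0.131, -0.001]
force: [-0.3, 1.1, -1.2]
finger_gap: 0.0225
grip_force: 68.9
```

Call:
jog_arm --targets "0 0 0 0 0 0 0.1;0 0 0 0 0 0 0.1;0 0 0 0 0 0 0.1;0 0 0 0 0 0 0.1;0 0 0 0 0 0 0.1"

```text
t: 46.83
ee_pos: [0.4503, -0.3524, 0.1479]
orientation: [0.991, -0.0, -0.13, 0.0]
force: [1.2, -0.1, -0.4]
finger_gap: 0.0226
grip_force: 68.9
```

Run:
```python
from h import *
np.set_printoptions(precision=4,suppress=True)
P=dict(coil=(.580,.099,.064),ins=(.608,.237,.066),cap=(.5556,-.1288,.060),choke=(.546,-.018,.062))
st=readout.state();M=R.from_quat(st['orientation']).as_matrix();tip=st['ee_pos']+M@np.array([.115,0,-.007])
print(st['ee_pos'],st['orientation'],tip)
P['ball']=tip
tiles=[]
for n in('scene','top'):
    im=shot(n,n[0]+'11.png')['color']; row=[]
    for k,p in P.items():
        u,v=proj(n,p); x0,y0=int(u)-10,int(v)-10
        c=im[y0:y0+21,x0:x0+21]; h=cv2.cvtColor(c,cv2.COLOR_BGR2HSV)
        m=((h[...,0]>17)&(h[...,0]<32)&(h[...,1]>110)&(h[...,2]>110)).astype(np.uint8)
        if m.sum():
            ys,xs=np.nonzero(m); print(n,k,'pred',np.round((u,v),1),'blob',m.sum(),x0+xs.mean(),y0+ys.mean(),'w',at(n,x0+xs.mean(),y0+ys.mean(),p[2])[:2])
        c=cv2.resize(c,None,fx=7,fy=7,interpolation=cv2.INTER_CUBIC); cv2.drawMarker(c,(int((u-x0+.5)*7),int((v-y0+.5)*7)),(255,0,255),0,12); row.append(c)
    tiles.append(np.hstack(row))
cv2.imwrite('pics/l.png',np.vstack(tiles))
```

```text
[ 0.4503 -0.3524  0.1479] [ 0.9915 -0.0002 -0.1301  0.0003] [ 0.5632 -0.3524  0.125 ]
scene coil pred [323.7 180.8] blob 20 323.7 181.05 w [0.5805 0.0982]
scene ins pred [353.7 157.5] blob 28 352.39285714285717 157.39285714285714 w [0.6043 0.2355]
scene cap pred [273.  228.9] blob 52 274.5769230769231 232.05769230769232 w [ 0.5655 -0.136 ]
scene choke pred [292.3 201.6] blob 39 294.0 202.69230769230768 w [ 0.5524 -0.0195]
scene ball pred [217.4 274.9] blob 10 216.0 274.5 w [ 0.5599 -0.353 ]
top coil pred [285.7 208.5] blob 24 284.6666666666667 209.04166666666666 w [0.5784 0.1019]
top ins pred [238.1 199.3] blob 28 237.32142857142858 201.0 w [0.6031 0.2392]
top cap pred [364.5 216.1] blob 26 363.8076923076923 216.53846153846155 w [ 0.5543 -0.1268]
top choke pred [326.3 219.8] blob 34 325.61764705882354 217.97058823529412 w [ 0.5514 -0.016 ]
top ball pred [446.  210.6] blob 8 441.875 212.375 w [ 0.5584 -0.3405]
```

View pics/l.png

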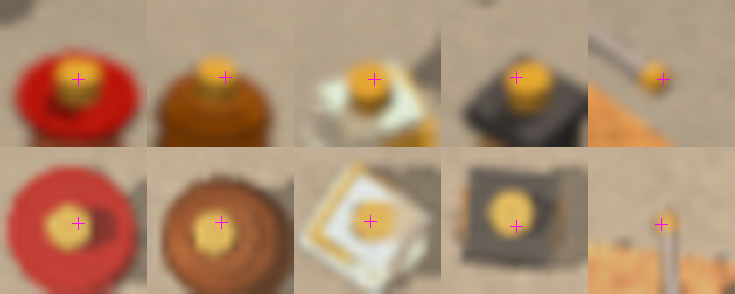

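Run:
```python
from h import *
np.set_printoptions(precision=4,suppress=True)
P=dict(coil=(.580,.099,.064),ins=(.608,.237,.066),cap=(.5556,-.1288,.060),choke=(.546,-.018,.062),ball=(.5632,-.3524,.125))
S=dict(coil=(.1,-1.3),ins=(-1.1,-1.6),cap=(-.7,-1),choke=(1.7,-1),ball=(-1,-.3))
T=dict(coil=(-1.4,.6),ins=(-1,1.4),cap=(.6,-.1),choke=(-.6,-1.9),ball=(.6,-.3))
for k,p in P.items():
    q=[]
    for n,D in(('scene',S),('top',T)):
        u,v=proj(n,p); q.append(ray(n,u+D[k][0],v+D[k][1]))
    (o,d),(a,b)=q; s=np.linalg.lstsq(np.c_[d,-b],a-o,rcond=None)[0]
    print(k,[ (o+d*(p[2]-o[2])/d[2])[:2] for o,d in q],'tri',(o+d*s[0]+a+b*s[1])/2)
```

```text
coil [array([0.5775, 0.1041]), array([0.5783, 0.1031])] tri [0.5782 0.103  0.0652]
ins [array([0.6015, 0.2424]), array([0.604 , 0.2399])] tri [0.6033 0.2393 0.0689]
cap [array([ 0.552 , -0.1267]), array([ 0.5559, -0.1305])] tri [ 0.5552 -0.1303  0.065 ]
choke [array([ 0.548 , -0.0123]), array([ 0.5515, -0.0163])] tri [ 0.551  -0.0164  0.0669]
ball [array([ 0.5608, -0.3528]), array([ 0.564 , -0.3542])] tri [ 0.5632 -0.3539  0.1279]
```

Call:
jog_arm --targets "1 -15 0 0 0 0 0.1;1 -30 0 0 0 0 0.1;1 -38 0 0 0 0 0.1;1 -38 0 0 0 0 0.1;1 -38 0 0 0 0 0.1"

```text
t: 47.35
ee_pos: [0.4553, -0.1899, 0.146]
orientation: [0.991, 0.001, -0.13, -0.0]
force: [1.2, 0.7, -0.0]
finger_gap: 0.023
grip_force: 68.9
```

Call:
jog_arm --targets "1 -38 0 0 0 0 0.1;1 -38 0 0 0 0 0.1;1 -38 0 0 0 0 0.1;1 -38 0 0 0 0 0.1;1 -38 0 0 0 0 0.1"

```text
t: 47.77
ee_pos: [0.4594, 0.0001, 0.145]
orientation: [0.991, 0.001, -0.13, -0.0]
force: [1.1, 1.5, -0.1]
finger_gap: 0.0223
grip_force: 68.9
```

Call:
jog_arm --targets "2 -38 0 0 0 0 0.1;2 -35 0 0 0 0 0.1;0 -24 0 0 0 0 0.1;0 -10 0 0 0 0 0.1;0 0 0 0 0 0 0.1"

```text
t: 48.18
ee_pos: [0.4629, 0.108, 0.1439]
orientation: [0.991, 0.004, -0.131, -0.001]
force: [0.2, -0.1, -0.4]
finger_gap: 0.0224
grip_force: 68.9
```

Call:
jog_arm --targets "0 0 0 0 0 0 0.1;0 0 0 0 0 0 0.1;0 0 0 0 0 0 0.1;0 0 0 0 0 0 0.1;0 0 0 0 0 0 0.1"

```text
t: 48.6
ee_pos: [0.4643, 0.1026, 0.1436]
orientation: [0.991, -0.001, -0.131, 0.0]
force: [-0.2, -0.3, -0.3]
finger_gap: 0.0227
grip_force: 68.9
```

Call:
jog_arm --targets "4 -1.5 14 0 0 0 0.1;4 0 15 0 0 0 0.1;3.5 0 10 0 0 0 0.1;1 0 4 0 0 0 0.1;0 0 0 0 0 0 0.1"

```text
t: 49.02
ee_pos: [0.4642, 0.105, 0.0979]
orientation: [0.991, 0.0, -0.132, 0.0]
force: [-0.8, -0.3, -0.7]
finger_gap: 0.0226
grip_force: 68.9
```

Call:
jog_arm --targets "0 0 0 0 0 0 0.1;0 0 0 0 0 0 0.1;0 0 0 0 0 0 0.1;0 0 0 0 0 0 0.1;0 0 0 0 0 0 0.1"

```text
t: 49.43
ee_pos: [0.4653, 0.1056, 0.0993]
orientation: [0.992, 0.0, -0.13, 0.0]
force: [-0.5, -0.0, -0.0]
finger_gap: 0.0222
grip_force: 68.9
```

Run:
```python
from h import *
np.set_printoptions(precision=4,suppress=True)
st=readout.state();M=R.from_quat(st['orientation']).as_matrix();tip=st['ee_pos']+M@np.array([.115,0,-.007]);print(tip)
r=[]
for n in('scene','top'):
    im=shot(n,n[0]+'12.png')['color'];u,v=proj(n,tip);x0,y0=int(u)-15,int(v)-12
    c=cv2.resize(im[y0:y0+31,x0:x0+31],None,fx=12,fy=12,interpolation=cv2.INTER_CUBIC);cv2.drawMarker(c,(int((u-x0+.5)*12),int((v-y0+.5)*12)),(255,0,255),0,12);r.append(c)
cv2.imwrite('pics/m.png',np.hstack(r))
```

```text
[0.5782 0.1057 0.0764]
```

View pics/m.png

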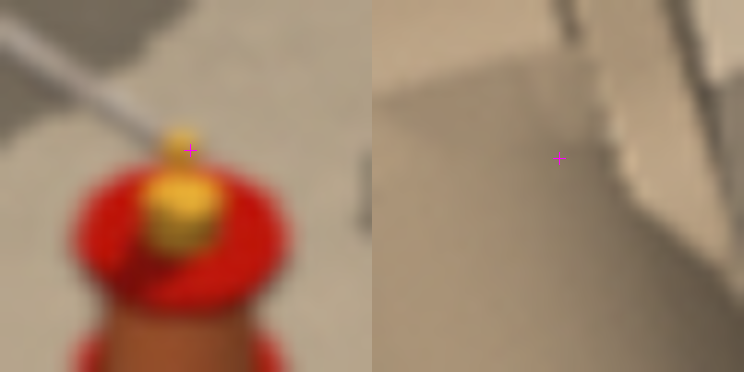

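Call:
jog_arm --targets "0.8 1 3 0 0 0 0.1;0.8 0 3 0 0 0 0.1;0.8 0 3 0 0 0 0.1;0.8 0 3 0 0 0 0.1;0 0 0 0 0 0 0.1"

```text
t: 49.95
ee_pos: [0.4648, 0.1044, 0.0858]
orientation: [0.991, 0.0, -0.131, 0.0]
force: [0.3, -1.0, 1.0]
finger_gap: 0.0226
grip_force: 69.1
```

Call:
jog_arm --targets "0 0 0 0 0 0 0.1;0 0 0 0 0 0 0.1;0 0 0 0 0 0 0.1;0 0 0 0 0 0 0.1;0 0 0 0 0 0 0.1"

```text
t: 50.37
ee_pos: [0.4649, 0.1045, 0.0866]
orientation: [0.991, 0.0, -0.131, 0.0]
force: [-0.2, -0.6, 0.7]
finger_gap: 0.0221
grip_force: 69.1
```

```bash
cat > tip.py <<'E'
from h import *
st=readout.state();M=R.from_quat(st['orientation']).as_matrix();print(st['t'],'tip',np.round(st['ee_pos']+M@np.array([.115,0,-.007]),4),np.round(st['force'],2),np.round(st['torque'],3))
s=shot('scene','p%d.png'%(st['t']*10))['color']
np.set_printoptions(linewidth=200)
E
python3 - <<'E'
from tip import *
a=cv2.imread('pics/s12.png')
def yel(i):
    h=cv2.cvtColor(i,cv2.COLOR_BGR2HSV)[170:195,310:336]; m=(h[...,0]>17)&(h[...,0]<32)&(h[...,1]>110)&(h[...,2]>90); return m.sum(),np.flatnonzero(m.any(1))[[0,-1]]+170
print(yel(a),yel(s))
E
```

```text
50.3667 tip [0.5778 0.1046 0.0636] [-0.18 -0.57  0.71] [-0.17  -0.229 -0.022]
(np.int64(22), array([175, 183])) (np.int64(15), array([180, 183]))
```

Call:
jog_arm --targets "0.4 0 1.5 0 0 0 0.1;0 0 0 0 0 0 0.1;0 0 0 0 0 0 0.1;0 0 0 0 0 0 0.1;0 0 0 0 0 0 0.1"

```text
t: 50.83
ee_pos: [0.4651, 0.1047, 0.085]
orientation: [0.991, 0.0, -0.13, -0.0]
force: [-0.4, -0.9, 1.0]
finger_gap: 0.0223
grip_force: 69.1
```

Call:
jog_arm --targets "-2 0 -8 0 0 0 0.1;-4 0 -15 0 0 0 0.1;-4 0 -15 0 0 0 0.1;-2 0 -7 0 0 0 0.1;0 0 0 0 0 0 0.1"

```text
t: 51.25
ee_pos: [0.4664, 0.1051, 0.1334]
orientation: [0.992, 0.001, -0.128, -0.0]
force: [0.2, 0.4, -0.4]
finger_gap: 0.0223
grip_force: 68.9
```

Call:
jog_arm --targets "3 -15 -1 0 0 0 0.1;5 -30 -1.5 0 0 0 0.1;6 -35 -1.5 0 0 0 0.1;6 -35 -1.5 0 0 0 0.1;4 -22 -1 0 0 0 0.1"

```text
t: 51.67
ee_pos: [0.4886, 0.246, 0.1308]
orientation: [0.991, 0.002, -0.131, -0.001]
force: [-0.1, 0.2, 0.6]
finger_gap: 0.0224
grip_force: 68.9
```

Call:
jog_arm --targets "0 0 0 0 0 0 0.1;0 0 0 0 0 0 0.1;0 0 0 0 0 0 0.1;0 0 0 0 0 0 0.1;0 0 0 0 0 0 0.1"

```text
t: 52.08
ee_pos: [0.4901, 0.2397, 0.1313]
orientation: [0.991, -0.001, -0.131, 0.001]
force: [0.3, 0.6, -0.8]
finger_gap: 0.0227
grip_force: 68.9
```

```bash
python3 tip.py
```

```text
52.0833 tip [0.603  0.2394 0.1083] [ 0.27  0.63 -0.82] [-0.031 -0.365  0.003]
```

Call:
jog_arm --targets "2.5 -1 9 0 0 0 0.1;2.5 0 10 0 0 0 0.1;2 0 7 0 0 0 0.1;0.8 0 3 0 0 0 0.1;0 0 0 0 0 0 0.1"

```text
t: 52.55
ee_pos: [0.4888, 0.2419, 0.0999]
orientation: [0.991, 0.0, -0.132, 0.001]
force: [0.2, 1.0, 0.2]
finger_gap: 0.0224
grip_force: 68.9
```

Call:
jog_arm --targets "0 0 0 0 0 0 0.1;0 0 0 0 0 0 0.1;0.8 0 3 0 0 0 0.1;0.8 0 3 0 0 0 0.1;0 0 0 0 0 0 0.1"

```text
t: 52.97
ee_pos: [0.4895, 0.2424, 0.0948]
orientation: [0.991, 0.0, -0.131, 0.0]
force: [-1.3, -0.5, 0.4]
finger_gap: 0.0228
grip_force: 68.9
```

Call:
jog_arm --targets "0.8 0 3 0 0 0 0.1;0.8 0 3 0 0 0 0.1;0.5 0 1.5 0 0 0 0.1;0 0 0 0 0 0 0.1;0 0 0 0 0 0 0.1"

```text
t: 53.38
ee_pos: [0.4899, 0.2427, 0.0876]
orientation: [0.991, 0.0, -0.13, -0.0]
force: [-1.0, 0.7, 0.3]
finger_gap: 0.0227
grip_force: 69.1
```

Call:
jog_arm --targets "0 0 0 0 0 0 0.1;0 0 0 0 0 0 0.1;0 0 0 0 0 0 0.1;0 0 0 0 0 0 0.1;0 0 0 0 0 0 0.1"

```text
t: 53.8
ee_pos: [0.49, 0.2427, 0.0876]
orientation: [0.991, 0.0, -0.13, -0.0]
force: [0.4, 0.5, 1.0]
finger_gap: 0.0225
grip_force: 69.0
```

Run:
```python
from tip import *
a=cv2.imread('pics/s11.png')
def yel(i):
    h=cv2.cvtColor(i,cv2.COLOR_BGR2HSV)[145:166,342:364]; m=(h[...,0]>17)&(h[...,0]<32)&(h[...,1]>110)&(h[...,2]>110); return m.sum(),np.flatnonzero(m.any(1))[[0,-1]]+145
print(yel(a),yel(s)); print(s[150:163,345:361].mean(2).astype(int)); print(a[150:163,345:361].mean(2).astype(int))
print(proj('scene',st['ee_pos']+M@np.array([.115,0,-.007])))
```

```text
53.8 tip [0.6029 0.2428 0.0646] [0.4  0.5  1.03] [-0.002 -0.29  -0.004]
(np.int64(28), array([155, 160])) (np.int64(23), array([155, 160]))
[[158 159 160 162 162 160 160 159 160 160 162 161 162 162 163 165]
 [150 156 160 163 163 161 161 160 161 162 162 162 161 162 162 163]
 [138 148 157 163 163 162 161 161 161 161 161 161 163 161 161 162]
 [142 138 140 150 158 162 161 160 158 160 162 162 163 164 163 163]
 [154 145 132 132 146 156 156 157 158 159 163 164 165 166 165 164]
 [158 154 146 136 133 138 143 148 148 154 161 165 165 165 166 165]
 [158 158 155 148 139 134 129 126 130 146 158 159 163 165 165 164]
 [157 152 145 134 127 128 117 105 117 140 145 145 150 159 163 163]
 [151 134 113  99  97 100  97  96 119 136 126 112 122 141 155 162]
 [135 109  87  80  81  86  91  95 114 119 102  87  94 113 135 154]
 [112  87  75  77  79  83  86  90  92  91  84  82  84  90 111 140]
 [ 91  76  72  72  76  79  83  84  83  80  80  80  80  80  94 126]
 [ 76  69  66  66  67  72  76  78  77  75  72  73  74  75  85 109]]
[[159 159 160 161 160 160 159 157 158 159 160 160 160 162 163 163]
 [160 159 160 161 161 160 160 159 160 161 161 160 161 160 160 161]
 [160 161 160 162 162 161 160 160 160 160 160 160 161 160 160 161]
 [161 161 160 162 163 161 161 159 160 159 160 161 162 161 162 161]
 [159 159 160 161 163 161 160 159 159 159 162 163 164 163 164 163]
 [158 158 158 159 156 156 158 157 157 161 162 163 164 165 165 164]
 [157 157 156 152 141 145 152 151 153 156 159 159 162 163 164 163]
 [156 151 144 131 119 127 139 146 146 144 138 140 149 159 162 163]
 [149 133 112  96  90  98 116 128 129 119 105 103 121 140 155 161]
 [134 107  87  81  77  80  90  97  95  89  80  82  93 113 136 154]
 [112  86  75  76  77  77  84  86  83  75  78  81  82  89 112 140]
 [ 90  76  72  71  75  78  83  82  81  77  79  79  79  78  94 125]
 [ 75  69  67  66  68  73  79  78  78  76  74  74  74  76  83 109]]
(np.float64(353.0214099997749), np.float64(156.31429746630715))
```

Call:
jog_arm --targets "0.3 0 1 0 0 0 0.1;0 0 0 0 0 0 0.1;0 0 0 0 0 0 0.1;0 0 0 0 0 0 0.1;0 0 0 0 0 0 0.1"

```text
t: 54.27
ee_pos: [0.4899, 0.2427, 0.0865]
orientation: [0.991, 0.0, -0.131, 0.0]
force: [-0.5, 0.2, 1.1]
finger_gap: 0.0226
grip_force: 69.0
```

Call:
jog_arm --targets "-2 0 -8 0 0 0 0.1;-4 0 -15 0 0 0 0.1;-4 0 -15 0 0 0 0.1;-2 0 -7 0 0 0 0.1;0 0 0 0 0 0 0.1"

```text
t: 54.68
ee_pos: [0.4912, 0.2432, 0.1351]
orientation: [0.992, 0.0, -0.129, -0.001]
force: [-0.5, 0.3, -0.4]
finger_gap: 0.0227
grip_force: 68.8
```

Call:
jog_arm --targets "-2 15 0.5 0 0 0 0.1;-4 30 1 0 0 0 0.1;-4 32 1 0 0 0 0.1;-4 32 1 0 0 0 0.1;-4 32 1 0 0 0 0.1"

```text
t: 55.1
ee_pos: [0.4699, 0.0984, 0.1322]
orientation: [0.991, 0.0, -0.132, 0.001]
force: [1.1, -0.0, -1.2]
finger_gap: 0.0228
grip_force: 68.8
```

Call:
jog_arm --targets "-4 32 1 0 0 0 0.1;-4 32 1 0 0 0 0.1;-4 32 1 0 0 0 0.1;-4 32 1 0 0 0 0.1;-4 32 1 0 0 0 0.1"

```text
t: 55.52
ee_pos: [0.4488, -0.0612, 0.1328]
orientation: [0.991, -0.0, -0.132, 0.0]
force: [0.5, -0.3, -0.4]
finger_gap: 0.0225
grip_force: 68.8
```

Call:
jog_arm --targets "-4 32 1 0 0 0 0.1;-3 24 1 0 0 0 0.1;-2 14 1 0 0 0 0.1;0 0 0 0 0 0 0.1;0 0 0 0 0 0 0.1"

```text
t: 55.93
ee_pos: [0.4401, -0.1292, 0.1324]
orientation: [0.991, -0.001, -0.132, -0.0]
force: [0.1, 1.4, -0.1]
finger_gap: 0.0225
grip_force: 68.9
```

Call:
jog_arm --targets "0 0 0 0 0 0 0.1;0 0 0 0 0 0 0.1;0 0 0 0 0 0 0.1;0 0 0 0 0 0 0.1;0 0 0 0 0 0 0.1"

```text
t: 56.35
ee_pos: [0.4418, -0.1276, 0.1332]
orientation: [0.991, 0.001, -0.131, 0.0]
force: [-0.2, 0.3, 0.2]
finger_gap: 0.0224
grip_force: 68.9
```

```bash
python3 tip.py
```

```text
56.35 tip [ 0.5547 -0.1274  0.1102] [-0.17  0.28  0.18] [ 0.021 -0.286 -0.014]
```

Call:
jog_arm --targets "3 1.5 11 0 0 0 0.1;3 0 12 0 0 0 0.1;2.5 0 9 0 0 0 0.1;1 0 4 0 0 0 0.1;0 0 0 0 0 0 0.1"

```text
t: 56.82
ee_pos: [0.4403, -0.1297, 0.0944]
orientation: [0.991, 0.0, -0.132, -0.0]
force: [0.4, 0.1, -0.6]
finger_gap: 0.0225
grip_force: 68.9
```

Call:
jog_arm --targets "0 0 0 0 0 0 0.1;0 0 0 0 0 0 0.1;0.8 0 3 0 0 0 0.1;0.8 0 3 0 0 0 0.1;0 0 0 0 0 0 0.1"

```text
t: 57.23
ee_pos: [0.4412, -0.1299, 0.0894]
orientation: [0.991, 0.0, -0.131, 0.0]
force: [0.4, 0.2, 0.1]
finger_gap: 0.0229
grip_force: 68.9
```

Call:
jog_arm --targets "0.8 0 3 0 0 0 0.1;0.8 0 3 0 0 0 0.1;0.5 0 1.5 0 0 0 0.1;0 0 0 0 0 0 0.1;0 0 0 0 0 0 0.1"

```text
t: 57.65
ee_pos: [0.4417, -0.13, 0.082]
orientation: [0.991, 0.0, -0.13, 0.0]
force: [-0.3, 0.3, 0.9]
finger_gap: 0.0225
grip_force: 69.0
```

Call:
jog_arm --targets "0 0 0 0 0 0 0.1;0 0 0 0 0 0 0.1;0 0 0 0 0 0 0.1;0 0 0 0 0 0 0.1;0 0 0 0 0 0 0.1"

```text
t: 58.07
ee_pos: [0.4417, -0.13, 0.082]
orientation: [0.991, 0.0, -0.13, 0.0]
force: [-0.2, -0.2, 0.7]
finger_gap: 0.0225
grip_force: 69.0
```

Run:
```python
from tip import *
a=cv2.imread('pics/s11.png')
p=proj('scene',st['ee_pos']+M@np.array([.115,0,-.007])); print(p); u,v=int(p[0]),int(p[1])
for i in (s,a):
    h=cv2.cvtColor(i,cv2.COLOR_BGR2HSV)[v-8:v+10,u-9:u+10]; print(v-8,u-9);print('\n'.join(' '.join('%3d'%(x[1]) for x in r) for r in h))
```

```text
58.0667 tip [ 0.5546 -0.1299  0.059 ] [-0.2  -0.24  0.7 ] [-0.022 -0.364  0.015]
(np.float64(272.4346044227363), np.float64(229.27134364159053))
221 263
 56  59  59  59  59  59  59  59  60  60  60  59  60  59  60  59  59  60  59
 52  55  58  59  58  59  59  60  59  60  59  60  58  60  59  60  59  59  58
 46  49  54  57  58  58  59  59  59  59  58  58  58  60  59  59  60  58  58
 44  45  46  51  55  58  60  59  59  59  59  59  59  60  59  60  59  59  60
 51  45  44  44  49  52  56  57  59  57  59  57  58  57  60  60  60  58  59
 58  53  47  42  45  46  49  56  64  66  61  53  47  52  61  61  56  59  59
 61  59  57  52  45  42  49  72  97 102  87  61  42  49  71  74  63  58  57
 60  60  59  56  50  44  59 113 157 162 140  98  59  56  84  98  77  58  58
 60  59  52  44  36  32  60 135 187 196 184 156 104  60  69  98  93  65  56
 59  55  44  32  26  28  48 127 191 201 200 190 134  61  50  78  89  70  60
 59  55  42  31  22  23  45 120 191 201 202 200 139  49  29  42  69  72  62
 59  57  49  33  29  29  50 123 191 204 202 192 113  35  21  24  53  75  66
 57  55  49  40  33  38  66 115 165
[... 1096 characters left out ...]
  98  91  63  58
 59  56  44  31  27  28  68 156 200 201 199 195 131  50  48  78  89  69  60
 60  56  42  31  24  24  47 137 198 201 203 199 116  36  29  43  69  72  64
 58  56  49  33  29  29  47 123 191 204 201 177  82  32  23  26  54  74  67
 58  55  49  39  30  36  64 109 159 179 168 106  48  32  22  22  41  68  71
 57  54  52  48  42  51  67  84 104 114 100  57  33  26  23  27  36  71  93
 54  52  53  53  56  61  65  68  70  70  63  38  29  29  30  39  65 118 134
 54  51  52  53  55  61  64  65  62  60  57  46  36  45  67  94 127 166 157
 53  50  48  52  52  58  61  63  61  55  57  71  81 107 142 167 182 190 164
 55  49  47  48  53  55  56  59  59  57  70 104 140 166 188 200 201 202 173
```

Call:
jog_arm --targets "0.3 0 1 0 0 0 0.1;0 0 0 0 0 0 0.1;0 0 0 0 0 0 0.1;0 0 0 0 0 0 0.1;0 0 0 0 0 0 0.1"

```text
t: 58.53
ee_pos: [0.4417, -0.13, 0.0809]
orientation: [0.991, 0.0, -0.13, 0.0]
force: [0.7, -0.4, 1.7]
finger_gap: 0.0227
grip_force: 69.0
```

Call:
jog_arm --targets "-2 0 -8 0 0 0 0.1;-4 0 -15 0 0 0 0.1;-4 0 -15 0 0 0 0.1;-2 0 -7 0 0 0 0.1;0 0 0 0 0 0 0.1"

```text
t: 58.95
ee_pos: [0.4429, -0.1301, 0.1292]
orientation: [0.992, 0.0, -0.129, 0.0]
force: [0.8, -0.3, -0.2]
finger_gap: 0.0224
grip_force: 68.9
```

Call:
jog_arm --targets "-1 -15 0 0 0 0 0.1;-1 -28 0 0 0 0 0.1;-1 -32 0 0 0 0 0.1;-1 -28 0 0 0 0 0.1;-0.5 -13 1 0 0 0 0.1"

```text
t: 59.37
ee_pos: [0.4361, -0.009, 0.1272]
orientation: [0.991, 0.003, -0.131, -0.001]
force: [-0.5, 1.4, -0.5]
finger_gap: 0.0225
grip_force: 68.9
```

Call:
jog_arm --targets "0 0 0 0 0 0 0.1;0 0 0 0 0 0 0.1;0 0 0 0 0 0 0.1;0 0 0 0 0 0 0.1;0 0 0 0 0 0 0.1"

```text
t: 59.78
ee_pos: [0.437, -0.0158, 0.1275]
orientation: [0.991, -0.001, -0.131, 0.0]
force: [-0.4, -0.1, -0.3]
finger_gap: 0.0226
grip_force: 68.9
```

```bash
python3 tip.py
```

```text
59.7833 tip [ 0.5498 -0.0161  0.1044] [-0.39 -0.06 -0.3 ] [ 0.028 -0.327 -0.026]
```

Call:
jog_arm --targets "2.5 -0.5 9 0 0 0 0.1;2.5 0 10 0 0 0 0.1;2 0 7 0 0 0 0.1;0.8 0 3 0 0 0 0.1;0 0 0 0 0 0 0.1"

```text
t: 60.25
ee_pos: [0.4358, -0.0135, 0.0963]
orientation: [0.991, 0.0, -0.132, 0.0]
force: [0.5, 0.4, 0.4]
finger_gap: 0.0223
grip_force: 68.9
```

Call:
jog_arm --targets "0 0 0 0 0 0 0.1;0 0 0 0 0 0 0.1;0.8 0 3 0 0 0 0.1;0.8 0 3 0 0 0 0.1;0 0 0 0 0 0 0.1"

```text
t: 60.67
ee_pos: [0.4367, -0.0135, 0.091]
orientation: [0.991, 0.0, -0.131, 0.0]
force: [0.4, -0.5, 0.2]
finger_gap: 0.0225
grip_force: 68.9
```

Call:
jog_arm --targets "0.8 0 3 0 0 0 0.1;0.8 0 3 0 0 0 0.1;0.5 0 2 0 0 0 0.1;0 0 0 0 0 0 0.1;0 0 0 0 0 0 0.1"

```text
t: 61.08
ee_pos: [0.4371, -0.0135, 0.0832]
orientation: [0.991, 0.0, -0.13, 0.0]
force: [-0.6, 0.1, 1.2]
finger_gap: 0.0228
grip_force: 69.1
```

Call:
jog_arm --targets "0 0 0 0 0 0 0.1;0 0 0 0 0 0 0.1;0 0 0 0 0 0 0.1;0 0 0 0 0 0 0.1;0 0 0 0 0 0 0.1"

```text
t: 61.5
ee_pos: [0.4371, -0.0134, 0.0832]
orientation: [0.991, 0.0, -0.13, 0.0]
force: [1.0, -0.1, 0.4]
finger_gap: 0.0228
grip_force: 69.1
```

Run:
```python
from tip import *
a=cv2.imread('pics/s11.png')
p=proj('scene',st['ee_pos']+M@np.array([.115,0,-.007])); print(p); u,v=int(p[0]),int(p[1])
for i in (s,a):
    h=cv2.cvtColor(i,cv2.COLOR_BGR2HSV)[v-6:v+9,u-8:u+10]; print(v-6,u-8);print('\n'.join(' '.join('%3d'%(x[1]) for x in r) for r in h))
```

```text
61.5 tip [ 0.55   -0.0133  0.0603] [ 0.99 -0.14  0.39] [ 0.015 -0.463 -0.01 ]
(np.float64(294.490022770668), np.float64(201.49707974382457))
195 286
 50  54  56  59  60  60  59  59  61  58  60  58  57  59  58  58  59  58
 44  48  53  57  59  59  60  60  59  59  59  60  58  58  58  58  59  59
 45  45  47  50  55  59  58  59  58  59  60  58  60  61  60  59  57  58
 54  50  44  45  50  54  55  59  61  59  58  59  60  58  59  59  60  60
 58  56  52  46  42  47  59  82  89  71  57  57  57  58  59  59  60  59
 58  58  57  51  42  50  81 129 153 123  75  56  56  57  57  59  59  59
 59  58  57  54  49  74 124 168 189 174 138  88  55  55  58  59  60  60
 58  58  54  51  60 118 167 192 199 193 181 145  76  48  52  55  58  58
 59  55  49  37  60 137 187 203 199 198 193 164  99  42  41  46  53  58
 56  47  39  28  61 139 188 200 201 200 195 164  91  35  35  34  40  51
 53  44  36  29  58 130 185 197 201 198 182 131  60  32  33  29  32  52
 48  36  35  34  45 109 162 187 189 178 141  80  37  33  31  33  41  55
 40  34  27  36  33  55  96 129 134 114  75  43  35  34  33  41  51  61
 48  37  31  32
[... 516 characters left out ...]
  83 133 167 177 168 138  94  63  55  60  60  59  60
 58  58  56  53  70 140 181 196 199 197 185 142  75  55  58  58  60  59
 58  56  55  50  80 166 196 201 201 201 196 165  93  49  53  56  58  59
 58  56  48  38  72 155 195 201 202 203 196 156  84  37  42  49  55  58
 56  48  38  30  53 139 190 201 200 200 189 136  64  39  33  35  41  52
 50  43  35  30  50 134 186 199 200 197 172 108  57  32  33  32  33  50
 41  35  36  35  44 103 163 179 182 165 126  78  43  32  29  30  43  53
 41  27  38  33  38  55  90 118 118  90  60  39  36  38  33  37  53  61
 50  36  27  27  29  25  28  33  41  40  34  33  35  31  35  58  63  62
 58  59  57  36  26  25  26  32  31  33  34  33  28  32  45  78  69  65
```

Call:
jog_arm --targets "0.4 0 1.5 0 0 0 0.1;0 0 0 0 0 0 0.1;0 0 0 0 0 0 0.1;0 0 0 0 0 0 0.1;0 0 0 0 0 0 0.1"

```text
t: 61.97
ee_pos: [0.4371, -0.0135, 0.0816]
orientation: [0.991, 0.0, -0.13, 0.0]
force: [0.8, -0.9, 0.8]
finger_gap: 0.0226
grip_force: 69.1
```

Call:
jog_arm --targets "-2 0 -8 0 0 0 0.1;-4 0 -20 0 0 0 0.1;-5 0 -20 0 0 0 0.1;-2 0 -10 0 0 0 0.1;0 0 0 0 0 0 0.1"

```text
t: 62.38
ee_pos: [0.4411, -0.0133, 0.1432]
orientation: [0.992, 0.0, -0.128, 0.0]
force: [0.9, -0.4, -1.2]
finger_gap: 0.0226
grip_force: 68.9
```

Call:
jog_arm --targets "0 15 0 0 5 0 0.1;0 30 0 0 5 0 0.1;0 35 0 0 5 0 0.1;0 35 0 0 0 0 0.1;0 35 0 0 0 0 0.1"

```text
t: 62.8
ee_pos: [0.4363, -0.1642, 0.1399]
orientation: [1.0, 0.0, -0.001, -0.0]
force: [1.9, 0.6, -0.6]
finger_gap: 0.0225
grip_force: 68.8
```

Call:
jog_arm --targets "1 35 0 0 0 0 0.1;1 35 0 0 0 0 0.1;1 35 0 0 0 0 0.1;1 35 0 0 0 0 0.1;1 30 0 0 0 0 0.1"

```text
t: 63.22
ee_pos: [0.443, -0.3357, 0.1396]
orientation: [1.0, -0.0, -0.001, -0.0]
force: [-0.0, -1.3, -0.2]
finger_gap: 0.0223
grip_force: 68.8
```

Call:
jog_arm --targets "0 15 0 0 0 0 0.1;0 0 0 0 0 0 0.1;0 0 0 0 0 0 0.1;0 0 0 0 0 0 0.1;0 0 0 0 0 0 0.1"

```text
t: 63.63
ee_pos: [0.445, -0.346, 0.1404]
orientation: [1.0, 0.002, -0.0, -0.001]
force: [0.1, -0.5, -0.1]
finger_gap: 0.0223
grip_force: 68.9
```

Call:
jog_arm --targets "10 11 10 0 0 0 0.1;0 0 25 0 0 0 0.1;0 0 30 0 0 0 0.1;0 0 25 0 0 0 0.1;0 0 15 0 0 0 0.1"

```text
t: 64.05
ee_pos: [0.4536, -0.3562, 0.0331]
orientation: [1.0, 0.002, -0.002, -0.002]
force: [-0.4, -0.0, -0.7]
finger_gap: 0.0222
grip_force: 68.9
```

Call:
jog_arm --targets "0 0 8 0 0 0 0.1;0 0 5 0 0 0 0.1;0 0 0 0 0 0 0.1;0 0 0 0 0 0 0.1;0 0 0 0 0 0 0.1"

```text
t: 64.47
ee_pos: [0.4558, -0.36, 0.0245]
orientation: [1.0, 0.001, 0.001, 0.001]
force: [-1.1, 0.5, -0.2]
finger_gap: 0.0224
grip_force: 68.9
```

Call:
jog_arm --targets "0 0 4 0 0 0 0.1;0 0 3 0 0 0 0.1;0 0 2 0 0 0 0.1;0 0 1 0 0 0 0.1;0 0 0 0 0 0 0.1"

```text
t: 64.88
ee_pos: [0.4544, -0.3593, 0.0126]
orientation: [1.0, 0.0, -0.0, -0.0]
force: [-0.6, -0.6, -0.7]
finger_gap: 0.0227
grip_force: 68.9
```

Call:
jog_arm --targets "0 0 1 0 0 0 0.1;0 0 1 0 0 0 0.1;0 0 1 0 0 0 0.1;0 0 1 0 0 0 0.1;0 0 0 0 0 0 0.1"

```text
t: 65.3
ee_pos: [0.4545, -0.3593, 0.0087]
orientation: [1.0, 0.0, -0.0, -0.0]
force: [0.0, 0.3, -0.4]
finger_gap: 0.0227
grip_force: 68.9
```

Call:
jog_arm --targets "0 0 0.5 0 0 0 0.1;0 0 0.5 0 0 0 0.1;0 0 0 0 0 0 0.1;0 0 0 0 0 0 0.1;0 0 0 0 0 0 0.1"

```text
t: 65.72
ee_pos: [0.4547, -0.3595, 0.008]
orientation: [1.0, 0.0, 0.0, 0.0]
force: [-0.4, 1.0, -1.1]
finger_gap: 0.0224
grip_force: 68.9
```

Call:
jog_arm --targets "0 0 0.5 0 0 0 0.1;0 0 0 0 0 0 0.3;0 0 0 0 0 0 0.5;0 0 0 0 0 0 0.8;0 0 0 0 0 0 1"

```text
t: 66.13
ee_pos: [0.4547, -0.3595, 0.0075]
orientation: [1.0, 0.0, 0.0, 0.0]
force: [0.5, -0.6, -0.3]
finger_gap: 0.0611
grip_force: 0.0
```

Call:
jog_arm --targets "0 0 0 0 0 0 1;0 0 0 0 0 0 1;0 0 -8 0 0 0 1;0 0 -15 0 0 0 1;0 0 -25 0 0 0 1"

```text
t: 66.55
ee_pos: [0.4528, -0.358, 0.054]
orientation: [1.0, 0.0, -0.002, -0.002]
force: [-0.5, -0.5, -0.3]
finger_gap: 0.0855
grip_force: 0.0
```

Call:
jog_arm --targets "0 0 -35 0 0 0 1;0 0 -35 0 0 0 1;0 0 -35 0 0 0 1;0 -20 -20 0 0 0 1;0 -30 0 0 0 0 1"

```text
t: 66.97
ee_pos: [0.4568, -0.3152, 0.1873]
orientation: [1.0, -0.003, 0.005, 0.005]
force: [1.0, -0.6, -0.1]
finger_gap: 0.0854
grip_force: 0.0
```

Call:
jog_arm --targets "0 -35 0 0 0 0 1;0 -35 0 0 0 0 1;0 -20 0 0 0 0 1;0 0 0 0 0 0 1;0 0 0 0 0 0 1"

```text
t: 67.38
ee_pos: [0.455, -0.2181, 0.1813]
orientation: [1.0, 0.002, 0.001, 0.0]
force: [-1.0, -0.9, -0.1]
finger_gap: 0.0855
grip_force: 0.0
```

Run:
```python
from h import *
from scipy.optimize import brentq
s=shot('scene','s20.png')['color'];T=shot('top','t20.png')['color']
t=T[190:290,410:480].astype(int); m=(t.max(2)<75)
n,l,st,ce=cv2.connectedComponentsWithStats(m.astype(np.uint8)); i=1+st[1:,4].argmax()
r=cv2.minAreaRect(np.argwhere(l==i)[:,::-1].astype(np.float32)); print(st[i],r,at('top',410+r[0][0],190+r[0][1],.027))
for f in('s10.png','s20.png'):
    g=cv2.imread('pics/'+f).astype(float)[:,:,1][:,334:337].mean(1)
    print([round(v+(128-g[v])/(g[v+1]-g[v]),1) for v in range(58,90) if (g[v]-128)*(g[v+1]-128)<0])
# changes vs start, top view
d=cv2.absdiff(T,cv2.imread('pics/top0.png')).max(2)>40
n,l,st,ce=cv2.connectedComponentsWithStats(d.astype(np.uint8))
for q,c in zip(st[1:],ce[1:]):
    if q[4]>25:print(q,c.round())
print(readout.state()['ee_pos'])
```

```text
[  0  36  11  27 110] ((4.0588250160217285, 48.76470947265625), (6.305926322937012, 27.649059295654297), 14.03624439239502) [ 0.48873415 -0.27835014  0.027     ]
[np.float64(65.9), np.float64(71.8)]
[np.float64(65.8)]
[229 188  50  28 716] [252. 200.]
[ 273  196  129   39 1736] [334. 215.]
[318 212  16  14 185] [325. 219.]
[  363   212   246   188 12850] [493. 304.]
[610 222  30  70 616] [622. 266.]
[ 201  235   70   29 1019] [243. 247.]
[169 236  27  30 499] [182. 251.]
[613 291   7  14  51] [615. 299.]
[613 298  15  33 286] [621. 318.]
[ 447  363  115   37 1709] [517. 384.]
[ 0.45439491 -0.22084914  0.1809902 ]
```

Call:
jog_arm --targets "0 -20 -20 0 0 0 1;0 -35 -20 0 0 0 1;0 -35 -20 0 0 0 1;0 -35 -10 0 0 0 1;0 -35 0 0 0 0 1"

```text
t: 67.9
ee_pos: [0.4564, -0.0602, 0.2536]
orientation: [1.0, -0.002, 0.003, 0.001]
force: [1.5, 0.9, -0.6]
finger_gap: 0.0857
grip_force: 0.0
```

Call:
jog_arm --targets "0 -20 0 0 0 0 1;0 0 0 0 0 0 1;0 0 0 0 0 0 1;0 0 0 0 0 0 1;0 0 0 0 0 0 1"

```text
t: 68.32
ee_pos: [0.4545, -0.042, 0.2503]
orientation: [1.0, -0.002, -0.0, 0.0]
force: [0.1, 0.3, 0.1]
finger_gap: 0.0856
grip_force: 0.0
```

Run:
```python
from h import *
s=shot('scene','s21.png')['color'];T=shot('top','t21.png')['color']
t=T[190:290,410:480].astype(int); m=(t.max(2)<75)
n,l,st,ce=cv2.connectedComponentsWithStats(m.astype(np.uint8)); i=1+st[1:,4].argmax()
r=cv2.minAreaRect(np.argwhere(l==i)[:,::-1].astype(np.float32)); print(st[i],r,at('top',410+r[0][0],190+r[0][1],.027))
for u in(331,334,336,338):
    g=s.astype(float)[:,:,1][:,u-1:u+2].mean(1)
    print([round(v+(128-g[v])/(g[v+1]-g[v]),1) for v in range(58,90) if (g[v]-128)*(g[v+1]-128)<0])
a=cv2.imread('pics/t10.png');d=cv2.absdiff(T,a).max(2)[230:275,150:205];print('stack diff',(d>40).sum())
a=cv2.imread('pics/scene0.png');
for n,(u,v) in dict(tin=(285,175),dial=(258,204),driver=(355,247),valve=(309,310),jar=(398,163),reel=(385,140)).items():
    print(n,(cv2.absdiff(s,a).max(2)[v-15:v+15,u-18:u+18]>40).sum())
```

```text
[ 27  44   8  32 255] ((30.5, 59.5), (31.0, 7.0), 90.0) [ 0.45548976 -0.35725127  0.027     ]
[np.float64(68.5), np.float64(69.2)]
[np.float64(66.1), np.float64(71.6)]
[np.float64(65.8), np.float64(72.1)]
[np.float64(65.8), np.float64(72.1)]
stack diff 768
tin 73
dial 0
driver 0
valve 0
jar 0
reel 0
```

Run:
```python
from h import *
T=cv2.imread('pics/t21.png')
for f in('t8.png','t11.png'):
    d=cv2.absdiff(T,cv2.imread('pics/'+f)).max(2)[230:275,150:205];print(f,(d>40).sum(),np.argwhere(d>40).mean(0) if (d>40).any() else '')
d=cv2.absdiff(T,cv2.imread('pics/top0.png')).max(2)[240:280,265:300]; ys,xs=np.nonzero(d>40);print('tin top',len(ys),(xs.min()+265,xs.max()+265,ys.min()+240,ys.max()+240) if len(ys) else '')
```

```text
t8.png 120 [21.24166667 26.00833333]
t11.png 0 
tin top 58 (np.int64(265), np.int64(270), np.int64(240), np.int64(251))
```

```bash
python3 -c "
from plant import ticket
print(ticket.finish_job())"
```

```text
the job is handed in; nothing more can be done
None
```

I nested all four cans upright over the base can, pressed the caps in order (coil spool, amber insulator, variable capacitor, iron choke) and laid the probe back on its mat. The job is handed in, but no verdict came back. In the camera measurement the stack stands about 7 mm taller than the nominal 34 mm per can; about 3 mm of that looks like camera bias, and the rest probably means the cans are not fully seated.

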